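# Fit the chassis feet to a backed-up circuit board

## Robot

A 6-joint arm with a two-finger parallel gripper is mounted at the origin on the work surface. World frame = base frame: x ahead of the robot, y to its left, z up, the work surface at z = 0. Lengths are in mm, angles in rad, forces in N, time in s.
With the tool pointing down it reaches from about 350 to 850 mm from the base axis. Payload 8.1 kg.
Tool frame: the origin (TCP) lies on the centre line of the jaws, within the pads' length; the fingertips stand 25 mm ahead of it and the grasp point (between the pads) lies 6 mm ahead of it; z points along the fingers, y is the direction in which the jaws open and shut (so a half turn about z gives the same grasp; the last joint's range is limited). The gripper opens to 85 mm and grips with 20 to 120 N. Pads are 22 mm wide; open, the fingers measure 114 mm over their backs; the gripper's body (76 mm by 85 mm) begins 54 mm behind the grasp point. The pads swing forward as they close: fully open they stand 13 mm farther back than shut.
Start: joints at [1.124, 0.13, 1.488, -0, 1.523, -0.085], TCP at [212.354, 561.17, 256.292] pointing down, gripper open.
Joint ranges: [-2.96, 2.96], [-0.89, 2.26], [0.02, 2.5], [-1.34, 4.48], [0, 2.73], [-2.66, 2.66]. Speed limits (rad/s): [2.39, 2.39, 2.79, 3.14, 3.14, 3.14].

## Interface

Orientations are given as a rotation vector (axis times angle).
In Python, from rig import r gives the robot as it stands.
- The arm moves only by the tool arm_command, never from a script. Its argument "motion" is a list of rows, each a list of 5 numbers: the finger opening in mm, from 0 to 85.4, then the shift along the tool's x, y, z in mm, then the turn about the tool's z in rad. A call has exactly 8 rows; each row is the pose to reach, as a shift and turn from the pose measured when the call began, along the tool's axes at that moment; what a row does not reach only later rows make up. A row lasts 1/8 s, in which the tool goes at most 62.5 mm and 10.7 degrees, less where a joint would pass 70% of its speed; a pose out of reach is approached as far as the arm can. A call with a gripper value outside its range is refused whole. The fingers move at their own pace and stop on an object; "grip_force" is the grip in N (left out, the last holds). Time passes only in rows, so rows that repeat a pose let the fingers close, or fill a call up. It gives the time, the measured TCP pose, the force and the opening at its end, in the units of the state.
- r.sense(): the state, without advancing time (a new reading comes with each control period).
- r.camera(name): name is "scene" or "side" or "wrist"; returns (picture, depth): 420x560x3 uint8, blue, green, red; 420x560 float32, mm along the optical axis (not along the pixel's ray), 0 where there is no reading.
- r.camera_info(name): a dict with "fov_y" (degrees; the focal length in pixels is half the picture's height over the tangent of half this angle, whatever the lens; pixels are square), "cx", "cy" (the principal point, pixels), "rvec" (rotation vector, rad) and "tvec" (3), from world to camera coordinates, as OpenCV has them. Camera axes: x right, y down, z forward; pixel columns grow to the right and rows downward; lengths in mm; the calibration is good to about 2 mm. A picture is of the moment at which its call begins: read the wrist's pose just before it. camera_info takes no time and is no camera call; for the wrist camera it gives the pose at the moment of the call.
- r.sign_off(): hands the job in, once; it reports no verdict.
The state is a dict: "time_s": time; "joint_pos": joint angles; "dq": joint speeds; "tau": joint torques, N m; "ee_pos": TCP position; "tcp_rot": TCP orientation; "ft_force": force on the tool from outside, world axes, zero at the start; "moment": the same for the moment, N m; "width": opening from 0.0 (shut) to 1.0 (fully open).
Only numpy, scipy, OpenCV 4.12 (cv2) and the standard library are available. Lean on these libraries where they do the work, as an engineer would, in place of code of your own. Each camera call takes 0.05 s, during which the arm holds its last target.

## Task

Stand every loose steel chassis foot upright on a white printed ring of its own on the circuit board, and turn the screw jack's knob until the platform just touches the underside of the board, without jacking the board up off its ledges. Only once the jack is backing the board, take the mallet and knock each foot's sprung pin down with brisk blows until it stays down. Then stand the mallet back on its cork mat, upright on its head, with every foot still on its ring, and leave the bobbin and the bezel where they lie.

Things in the scene. Friction and masses are not known exactly. Their poses are not given: they have to be found in the camera images.
- station: Fixed aluminium board carrier, 220 x 225 mm base. Origin: centre of its underside on the shelf. z up, y points towards the knob pedestal. Two upright rails 225 mm apart (along y) carry two edges of the board on ledges 60 mm above the origin (rails 64 mm high); the other two sides are open, so the jack below the board can be seen. A screw jack stands in the middle; a rod joins it to a grey pedestal 205 mm along +y, 61 mm high, with the knob on top.
- board: Loose olive green circuit board on an aluminium backing plate, 200 (x) x 200 (y) x 6 mm, 0.45 kg, lying in the carrier with about 1.5 mm of play. Origin: centre of its underside, 60 mm above the station's origin when it lies on its ledges; z up.
- ring1 (a point): Centre, on the board's top face, of white printed ring 1 of four (45 mm outside, 41 mm inside diameter), laid out 76 x 84 mm about the board's centre, all above the jack platform. Any foot may go on any ring.
- ring2 (a point): Centre, on the board's top face, of white printed ring 2 of four (45 mm outside, 41 mm inside diameter), laid out 76 x 84 mm about the board's centre, all above the jack platform. Any foot may go on any ring.
- ring3 (a point): Centre, on the board's top face, of white printed ring 3 of four (45 mm outside, 41 mm inside diameter), laid out 76 x 84 mm about the board's centre, all above the jack platform. Any foot may go on any ring.
- ring4 (a point): Centre, on the board's top face, of white printed ring 4 of four (45 mm outside, 41 mm inside diameter), laid out 76 x 84 mm about the board's centre, all above the jack platform. Any foot may go on any ring.
- platform_top (a point): Centre of the top face of the jack's square steel platform (100 x 100 mm) under the board. It starts 9 to 16 mm below the board's underside and rises 4 mm per radian of the knob; touching the board, it is level with the board's origin.
- knob (a joint): Jack knob, radians, 0 to 6; grows (and the platform rises) as the knob turns clockwise seen from above. Stays where it is left (friction 0.12 N m); the jack does not run back under load.
- knob_grip (a point): Point to grip on the knob: on its upright axis, 31 mm above the underside of its 54 mm dia. disc (8 mm thick). The black bar grip is 50 x 14 mm and reaches 9 mm above this point and down to the disc 23 mm below it; the point's x axis runs along the bar.
- foot1: Loose round steel chassis foot, 34 mm diameter, 28 mm high, 0.08 to 0.17 kg, standing upright on the shelf; a sprung pin with a round cap (16 mm diameter, 3 mm thick) stands out of the middle of its top. Origin: centre of its underside, z up. Three or four of the feet are there.
- foot2: Loose round steel chassis foot, 34 mm diameter, 28 mm high, 0.08 to 0.17 kg, standing upright on the shelf; a sprung pin with a round cap (16 mm diameter, 3 mm thick) stands out of the middle of its top. Origin: centre of its underside, z up. Three or four of the feet are there.
- foot3: Loose round steel chassis foot, 34 mm diameter, 28 mm high, 0.08 to 0.17 kg, standing upright on the shelf; a sprung pin with a round cap (16 mm diameter, 3 mm thick) stands out of the middle of its top. Origin: centre of its underside, z up. Three or four of the feet are there.
- foot4: Loose round steel chassis foot, 34 mm diameter, 28 mm high, 0.08 to 0.17 kg, standing upright on the shelf; a sprung pin with a round cap (16 mm diameter, 3 mm thick) stands out of the middle of its top. Origin: centre of its underside, z up. Three or four of the feet are there.
- pin1 (a joint): Sprung pin of foot 1, metres driven down: 0 = up (cap top 43 mm above the foot's underside), 0.012 = bottomed (cap top 31 mm). It takes 4 N to start and about 9 N to bottom it; after a full blow it springs back about 2 mm and then stays about 10 mm down; a partly driven pin stays where it was left.
- pin2 (a joint): Sprung pin of foot 2, metres driven down: 0 = up (cap top 43 mm above the foot's underside), 0.012 = bottomed (cap top 31 mm). It takes 4 N to start and about 9 N to bottom it; after a full blow it springs back about 2 mm and then stays about 10 mm down; a partly driven pin stays where it was left.
- pin3 (a joint): Sprung pin of foot 3, metres driven down: 0 = up (cap top 43 mm above the foot's underside), 0.012 = bottomed (cap top 31 mm). It takes 4 N to start and about 9 N to bottom it; after a full blow it springs back about 2 mm and then stays about 10 mm down; a partly driven pin stays where it was left.
- pin4 (a joint): Sprung pin of foot 4, metres driven down: 0 = up (cap top 43 mm above the foot's underside), 0.012 = bottomed (cap top 31 mm). It takes 4 N to start and about 9 N to bottom it; after a full blow it springs back about 2 mm and then stays about 10 mm down; a partly driven pin stays where it was left.
- mallet: Loose mallet, 0.26 kg, standing on the lower, striking face of its head. Origin: centre of that face; z up. Upright black rubber head 42 mm diameter, 68 mm high; level wooden handle (20 wide, 22 high, centre line 39 mm up) along the mallet's -x, ending 141 mm from the head's axis. Centre of mass 8 mm along the handle. Held far out on the handle it turns in the grip when it strikes; held by the head it stays true.
- mat: Fixed cork mat, 100 x 100 x 5 mm, the mallet's place. Origin: centre of its underside on the shelf.
- bobbin: Bystander: loose black plastic transformer bobbin, 36 x 30 x 30 mm. Origin: centre of its underside.
- bezel: Bystander: loose red plastic LED bezel, a ring 26 mm in diameter, 10 mm high. Origin: centre of its underside.
There are look-alikes about, which are no part of the job. Leave any blue look-alike of the foot1 alone.

How it is judged:
By the outcome, as a careful person would: the job done as asked, in the order asked, and still so for the second after the job is handed in, with the robot touching nothing.
Of foot1, foot2, foot3, foot4 only 3 to 4 are there at a start; the rules pass over those that are not, and their reading is None.
At some moment in a run one of foot1, foot2, foot3, foot4 may be knocked a few centimetres aside while the robot is not near it.
It also fails if it takes over 210 s, if anything falls off the work surface, if the arm or the gripper's body presses on something with over 40 N, if the wrist force passes 120 N, or if a joint passes its speed limit or range.

## Working session

There is one attempt and no reset: what is moved stays moved. The work goes in short steps, Python scripts to look and compute and a tool call to move; the robot and the scene stay as the last step left them, time stands still between calls to the robot, and variables do not carry over. Pictures are saved under pics/ and viewed, and the job is handed in when it is done.

Besides the shell and the picture viewer there is one more tool, called after "Emit:" by a JSON object that holds its "fn" and its "kwargs". arm_command: Moves the arm, as the interface text tells. Its arguments: {"type":"object","properties":{"motion":{"type":"array"},"grip_force":{"type":"number"}},"required":["motion"]}

```bash
ls; mkdir -p pics
cat > h.py <<'E'
import numpy as np,cv2
from rig import r
from scipy.spatial.transform import Rotation as R
def cam(n):
    i=r.camera_info(n); p,d=r.camera(n); return p,d,i
def K(i,h=420):
    f=h/2/np.tan(np.radians(i['fov_y'])/2); return f
def unproj(i,u,v,d):
    f=K(i); M=R.from_rotvec(np.array(i['rvec']).ravel()).as_matrix(); t=np.array(i['tvec']).ravel()
    u=np.asarray(u,float);v=np.asarray(v,float)
    c=np.stack([(u-i['cx'])/f*d,(v-i['cy'])/f*d,np.ones_like(u)*d],-1)
    return (c-t)@M
def plane(i,u,v,z):
    f=K(i); M=R.from_rotvec(np.array(i['rvec']).ravel()).as_matrix(); t=np.array(i['tvec']).ravel()
    o=-t@M; u=np.asarray(u,float);v=np.asarray(v,float)
    w=np.stack([(u-i['cx'])/f,(v-i['cy'])/f,np.ones_like(u)],-1)@M
    return o+w*((z-o[2])/w[...,2])[...,None]
def proj(i,P):
    f=K(i); M=R.from_rotvec(np.array(i['rvec']).ravel()).as_matrix(); t=np.array(i['tvec']).ravel()
    c=np.atleast_2d(P)@M.T+t; return np.stack([c[:,0]/c[:,2]*f+i['cx'],c[:,1]/c[:,2]*f+i['cy']],-1)
E
python3 - <<'E'
from h import *
s=r.sense();print({k:np.round(v,3) for k,v in s.items()})
for n in ["scene","side","wrist"]:
    p,d,i=cam(n);cv2.imwrite(f"pics/{n}0.png",p);np.save(f"/tmp/{n}0d.npy",d);print(n,i,d.min(),d.max())
E
```

```text
pics
{'time_s': np.float64(0.0), 'joint_pos': array([ 1.124,  0.131,  1.489, -0.   ,  1.523, -0.085]), 'dq': array([-0.   ,  0.001,  0.   , -0.   ,  0.001, -0.001]), 'tau': array([ 1.0000e-03, -5.6939e+01, -5.0057e+01,  0.0000e+00,  1.4000e-02,
       -0.0000e+00]), 'ee_pos': array([212.139, 560.715, 255.24 ]), 'tcp_rot': array([-5.65e-01, -3.09e+00,  3.00e-03]), 'ft_force': array([-0.164,  1.493,  0.086]), 'moment': array([-0.017,  0.03 ,  0.025]), 'width': np.float64(1.005)}
scene {'fov_y': 52.254246751570996, 'cx': 280.6446520030892, 'cy': 208.9951159013943, 'rvec': array([ 2.32423865,  0.76694763, -0.26465063]), 'tvec': array([-468.37076414, -223.63308614, 1191.69536775])} 0.0 3302.0935
side {'fov_y': 57.09410184352115, 'cx': 280.1143335889675, 'cy': 205.44731839943745, 'rvec': array([ 0.94061838, -2.21857936,  1.27979009]), 'tvec': array([395.01137266, 300.06572625, 495.40607537])} 0.0 3304.5947
wrist {'fov_y': 67.98210753038991, 'cx': 279.4612757418307, 'cy': 211.55133050620202, 'rvec': array([-2.37144685, -1.63935641, -0.24557034]), 'tvec': array([-599.68258761,  -37.95855215,  378.95663672])} 0.0 494.65637
```

View pics/scene0.png

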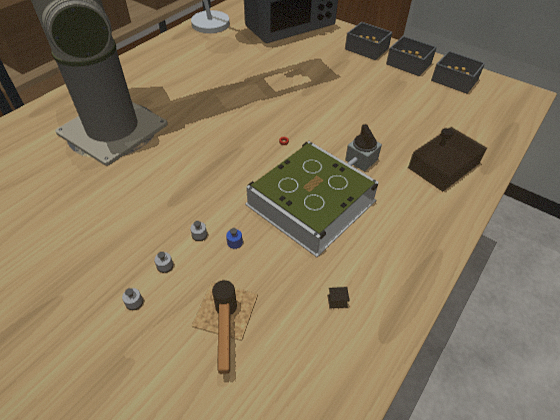

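View pics/side0.png

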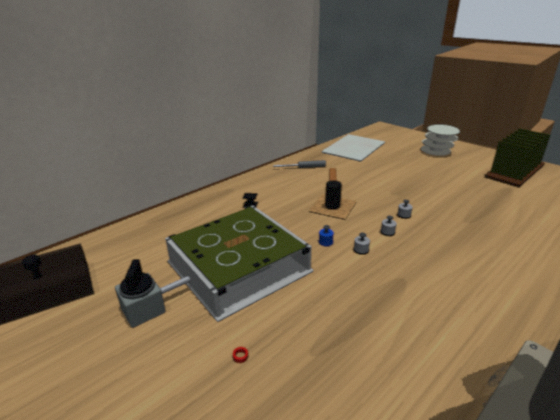

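View pics/wrist0.png

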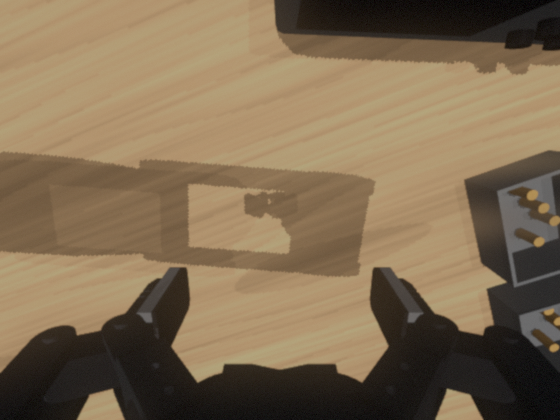

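Scene view: three steel feet at (199,230), (164,261) and (132,298), and a blue look-alike at (234,238) to leave alone. The station's board is around (312,188) with its knob at (366,148). The brown box knob at (447,158) is a decoy, since no rod joins it. The mallet is at (224,300), the bobbin at (339,297) and the bezel at (284,141).

Run:
```python
from h import *
import cv2
for n in ["scene","side"]:
    p,d,i=cv2.imread(f"pics/{n}0.png"),np.load(f"/tmp/{n}0d.npy"),r.camera_info(n)
    P=unproj(i,*np.meshgrid(np.arange(560),np.arange(420)),d); np.save(f"/tmp/{n}0P.npy",P)
    hsv=cv2.cvtColor(p,cv2.COLOR_BGR2HSV)
    # feet: low saturation, z 8..50 not brownish
    ok=(d>0)&(P[...,2]>6)&(P[...,2]<120)&(P[...,0]>150)&(P[...,0]<950)&(abs(P[...,1])<700)
    nn,l,st,c=cv2.connectedComponentsWithStats(ok.astype(np.uint8))
    print(n)
    for k in range(1,nn):
        if st[k,4]<25: continue
        m=l==k; q=P[m]; z=q[:,2]; top=q[z>np.percentile(z,99)-4]
        print(c[k].round(),st[k,4],"mean",q.mean(0).round(),"min",q.min(0).round(),"max",q.max(0).round(),"topmean",top.mean(0).round(1),"bgr",p[m].mean(0).round())
    def board(lo,hi,name):
        m=cv2.inRange(hsv,lo,hi); return m
    w=((hsv[...,1]<60)&(hsv[...,2]>130)&(P[...,2]>58)&(P[...,2]<75)).astype(np.uint8)
    nn,l,st,c=cv2.connectedComponentsWithStats(w)
    for k in range(1,nn):
        if st[k,4]>20: print(" white",c[k].round(1),st[k],P[l==k].mean(0).round(1))
```

```text
scene
[317. 191.] 9652 mean [610. 102.  56.] min [474. -21.   6.] max [716. 335. 106.] topmean [619.1 300.7  99.8] bgr [66. 92. 89.]
[446. 157.] 2886 mean [801. 394.  50.] min [726. 325.   6.] max [870. 563. 104.] topmean [774.8 421.  100.4] bgr [34. 45. 55.]
[283. 140.] 59 mean [413. 240.  10.] min [395. 228.   6.] max [426. 255.  15.] topmean [414.3 240.2  12.5] bgr [ 45.  61. 137.]
[198. 230.] 254 mean [ 454. -132.   27.] min [ 433. -146.    6.] max [ 467. -112.   47.] topmean [ 449.5 -127.9   44.6] bgr [102. 105. 107.]
[234. 237.] 257 mean [ 529. -101.   28.] min [ 507. -114.    6.] max [543. -79.  47.] topmean [524.8 -96.2  44.5] bgr [111.  73.  64.]
[163. 261.] 288 mean [ 453. -234.   27.] min [ 433. -248.    7.] max [ 466. -215.   47.] topmean [ 447.6 -230.9   44.9] bgr [104. 107. 110.]
[225. 317.] 2550 mean [ 638. -254.   36.] min [ 555. -340.    6.] max [ 712. -168.   78.] topmean [ 615.4 -228.5   74.7] bgr [ 69. 101. 128.]
[338. 295.] 334 mean [782. -87.  28.] min [ 759. -107.    6.] max [804. -63.  36.] topmean [781.2 -85.8  32.2] bgr [42. 52. 60.]
[132. 298.] 339 mean [ 4
[... 1787 characters left out ...]
x [522.  85.   9.] topmean [500.1  53.7   6.6] bgr [103. 103. 101.]
[272. 280.] 73 mean [508.  85.   7.] min [482.  69.   6.] max [529. 102.   8.] topmean [507.9  84.8   6.6] bgr [99. 99. 97.]
[259. 284.] 40 mean [517. 111.   7.] min [507.  96.   6.] max [529. 126.   8.] topmean [517.1 110.6   6.7] bgr [81. 81. 80.]
[251. 295.] 95 mean [505. 142.   7.] min [487. 123.   6.] max [529. 161.   8.] topmean [504.7 142.    6.5] bgr [119. 119. 117.]
[240. 353.] 131 mean [411. 241.   9.] min [399. 229.   6.] max [425. 253.  12.] topmean [410.9 241.1   9.5] bgr [ 27.  36. 135.]
 white [280.3 225.5] [255 208  51  35 131] [577.   -3.2  63.8]
 white [190.  263.6] [168 240  44  48 199] [601.2 207.3  63.8]
```

Run:
```python
from h import *
res={}
for n in ["scene","side"]:
    p,i=cv2.imread(f"pics/{n}0.png"),r.camera_info(n); P=np.load(f"/tmp/{n}0P.npy")
    hsv=cv2.cvtColor(p,cv2.COLOR_BGR2HSV)
    g=cv2.inRange(hsv,(30,90,30),(50,255,160)); 
    bm=cv2.morphologyEx(g,cv2.MORPH_CLOSE,np.ones((9,9)));bm=cv2.morphologyEx(bm,cv2.MORPH_OPEN,np.ones((5,5)))
    nn,l,st,c=cv2.connectedComponentsWithStats(bm); k=1+np.argmax(st[1:,4]); bm=(l==k).astype(np.uint8)
    w=((hsv[...,1]<110)&(hsv[...,2]>85)&(cv2.erode(bm,np.ones((5,5)))>0)).astype(np.uint8)
    cs,hi=cv2.findContours(w,cv2.RETR_EXTERNAL,cv2.CHAIN_APPROX_NONE)
    print(n,st[k])
    for q in cs:
        if len(q)<20: continue
        e=cv2.fitEllipse(q)
        m=np.zeros(w.shape,np.uint8);cv2.drawContours(m,[q],-1,1,2)
        c=plane(i,e[0][0],e[0][1],66.)
        qq=plane(i,q[:,0,0],q[:,0,1],66.); fit=cv2.minEnclosingCircle(qq[:,:2].astype(np.float32))
        zz=P[...,2][(m>0)&(P[...,2]>40)]
        print(np.round(e[0],1),np.round(e[1],1),c.round(1),"diam",round(2*fit[1],1),np.round(fit[0],1),"z",np.median(zz).round(1))
    x0,y0,ww,hh=cv2.boundingRect(bm); x0-=20;y0-=25
    crop=p[y0:y0+hh+60,x0:x0+ww+40+60]
    cv2.imwrite(f"pics/crop_{n}.png",cv2.resize(crop,(780,int(780*crop.shape[0]/crop.shape[1])),interpolation=cv2.INTER_CUBIC)[:600])
```

```text
scene [ 254  144  118   88 5568]
[314. 202.] [16.2 21.1] [627.9  57.   66. ] diam 49.7 [627.1  57. ] z 68.0
[288.  184.6] [15.1 20.3] [551.8  65.6  66. ] diam 49.4 [551.7  66.1] z 68.2
[337.6 181.9] [14.6 20.5] [637.2 140.8  66. ] diam 49.9 [636.3 141. ] z 68.2
[311.9 166. ] [14.  19.9] [561.4 149.1  66. ] diam 50.0 [560.7 149.1] z 68.2
side [ 173  208  129   79 5595]
[227.8 257.7] [14.7 24.9] [560.6 148.   66. ] diam 49.4 [561.5 147.5] z 65.8
[264.  241.8] [13.5 23.5] [551.3  64.5  66. ] diam 50.4 [551.6  64.1] z 66.0
[208.7 239.8] [12.5 23.4] [636.2 139.7  66. ] diam 49.4 [636.6 138.8] z 65.9
[243.8 225.7] [11.  20.6] [627.2  55.6  66. ] diam 49.3 [626.5  55.1] z 65.9
```

View pics/crop_side.png

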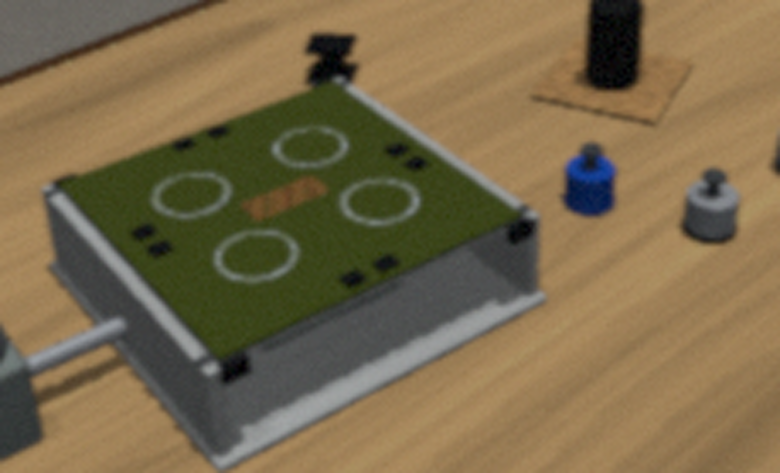

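```bash
cat >> h.py <<'E'
def tool():
    s=r.sense(); return np.array(s['ee_pos']),R.from_rotvec(s['tcp_rot']).as_matrix(),s
def go(x,y,z,yaw=None):
    """shift in tool axes & turn; yaw= world angle of the jaw axis (tool y), mod pi"""
    p,M,s=tool(); d=M.T@(np.array([x,y,z])-p)
    cur=np.arctan2(M[1,1],M[0,1]); t=0
    if yaw is not None:
        t=-(yaw-cur); t=(t+np.pi/2)%np.pi-np.pi/2   # tool z is down
    print("pos",p.round(1),"jawyaw",round(cur,3),"j6",np.round(s['joint_pos'][5],3),"-> shift",d.round(1),"turn",round(t,3),"F",np.round(s['ft_force'],1),"w",round(float(s['width'])*85.4,1),"t",round(float(s['time_s']),2))
E
python3 - <<'E'
from h import *
p,M,s=tool(); print(M.round(3))
i=r.camera_info("wrist"); C=R.from_rotvec(i['rvec']).as_matrix(); c=-C.T@i['tvec']
print("cam in tool",(M.T@(c-p)).round(1),"axes",(M.T@C.T).round(3))
go(448,-228,256)
E
```

```text
[[-0.935  0.354 -0.001]
 [ 0.354  0.935 -0.001]
 [ 0.    -0.001 -1.   ]]
cam in tool [  76.1    0.7 -116.5] axes [[ 0.    -0.955 -0.296]
 [ 1.     0.    -0.   ]
 [ 0.001 -0.296  0.955]]
pos [212.2 560.8 255.5] jawyaw 1.209 j6 -0.085 -> shift [-4.997e+02 -6.543e+02  4.000e-01] turn 0 F [0.1 0.6 0.5] w 85.6 t 0.15
```

Run:
```python
from h import *
go(450,-180,220,-0.109)
```

```text
pos [212.2 560.8 255.5] jawyaw 1.209 j6 -0.085 -> shift [-484.6 -608.6   36.3] turn 1.318 F [0.1 0.6 0.5] w 85.6 t 0.15
```

Emit:
{"fn": "arm_command", "kwargs": {"motion": [[85,-38,-48,3,0.15],[85,-76,-96,6,0.3],[85,-114,-144,9,0.45],[85,-152,-192,12,0.6],[85,-190,-240,15,0.75],[85,-228,-288,18,0.9],[85,-266,-336,20,1.05],[85,-304,-384,22,1.2]]}}

```text
time_s: 1.15
ee_pos: [360.7, 92.2, 234.0]
tcp_rot: [2.216, 2.226, -0.001]
ft_force: [2.0, 0.3, 0.3]
width: 0.996
```

Run:
```python
from h import *
go(450,-180,220,-0.109)
```

```text
pos [360.7  92.2 234. ] jawyaw 0.004 j6 0.109 -> shift [-272.6   88.1   14.3] turn 0.113 F [2.  0.3 0.3] w 85.1 t 1.15
```

Emit:
{"fn": "arm_command", "kwargs": {"motion": [[60,-50,16,3,0.03],[60,-100,32,6,0.06],[60,-150,48,9,0.09],[60,-200,64,12,0.11],[60,-250,80,14,0.11],[60,-273,88,14,0.11],[60,-273,88,14,0.11],[60,-273,88,14,0.11]]}}

```text
time_s: 2.15
ee_pos: [449.5, -179.8, 219.9]
tcp_rot: [-2.336, -2.101, 0.001]
ft_force: [-0.2, 0.1, 0.2]
width: 0.704
```

```bash
cat > feet.py <<'E'
from h import *
import sys
go(450,-180,220,-0.109)
p,d,i=cam("wrist");cv2.imwrite(f"pics/{sys.argv[1]}.png",p)
P=unproj(i,*np.meshgrid(np.arange(560),np.arange(420)),d)
ok=((d>0)&(P[...,2]>39)&(P[...,2]<60)&(P[...,1]<0)).astype(np.uint8)
nn,l,st,c=cv2.connectedComponentsWithStats(ok)
for k in range(1,nn):
    if st[k,4]>40:
        q=P[l==k]; e,rad=cv2.minEnclosingCircle(q[:,:2].astype(np.float32))
        print(c[k].round(1),st[k,4],"top z",np.median(q[:,2]).round(1),"c",np.round(e,1),"diam",round(2*rad,1),"ray@43",plane(i,*c[k],43.).round(1),"bgr",p[l==k].mean(0).round())
E
python3 feet.py w1
```

```text
pos [ 449.5 -179.8  219.9] jawyaw -0.106 j6 -0.38 -> shift [-0.2  0.5 -0.1] turn 0.003 F [-0.2  0.1  0.2] w 60.1 t 2.15
[352.5  96.5] 262 top z 41.8 c [523.5 -95.2] diam 15.8 ray@43 [523.1 -95.2  43. ] bgr [78. 77. 82.]
[272.5 141.7] 230 top z 41.9 c [ 448.2 -126.9] diam 15.8 ray@43 [ 448.3 -126.7   43. ] bgr [118. 120. 125.]
[439.1 219.1] 512 top z 49.9 c [ 610.6 -224.2] diam 41.1 ray@43 [ 604.5 -218.9   43. ] bgr [49. 70. 89.]
[282.  243.6] 175 top z 42.0 c [ 446.7 -229.4] diam 15.7 ray@43 [ 446.6 -228.7   43. ] bgr [100. 105. 112.]
[502.7 282. ] 1831 top z 53.5 c [ 669.1 -292.4] diam 108.8 ray@43 [ 675.  -297.1   43. ] bgr [ 81. 120. 165.]
[303.5 321. ] 149 top z 41.8 c [ 460.4 -325.1] diam 16.3 ray@43 [ 460.7 -323.6   43. ] bgr [ 92.  99. 107.]
```

View pics/w1.png

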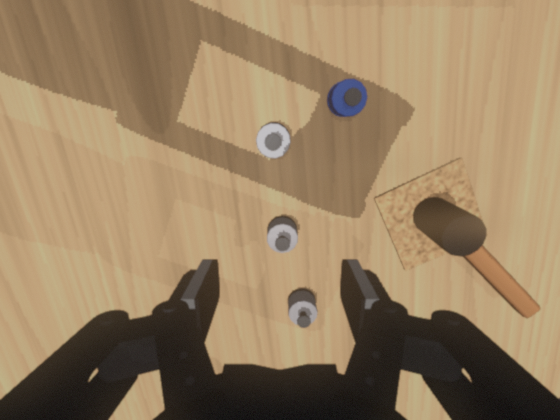

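Wrist view: three silver feet at px (272,142), (282,244) and (303,321). The blue look-alike at (348,97) stays put. All the views agree to about 1.5 mm, with the cap tops measured at about 42–43 mm.

Run:
```python
from h import *
go(448.3,-127,27,-0.109)
```

```text
pos [ 449.6 -179.5  220.1] jawyaw -0.105 j6 -0.38 -> shift [ 52.2  -6.8 193.1] turn 0.004 F [0.7 0.3 1.1] w 59.8 t 2.2
```

Emit:
{"fn": "arm_command", "kwargs": {"motion": [[60,30,-4,40,0],[60,52,-7,85,0],[60,52,-7,135,0],[60,52,-7,175,0],[60,52,-7,193,0],[60,52,-7,193,0],[20,52,-7,193,0],[20,52,-7,193,0]], "grip_force": 40}}

```text
time_s: 3.2
ee_pos: [449.4, -127.5, 28.8]
tcp_rot: [2.332, 2.1, 0.001]
ft_force: [0.1, 1.8, 4.5]
width: 0.381
```

Run:
```python
from h import *
go(627.5,56.3,96,-0.109)
p,d,i=cam("wrist");cv2.imwrite("pics/w2.png",p)
```

```text
pos [ 449.4 -127.5   28.8] jawyaw -0.105 j6 -0.281 -> shift [201.3 158.1 -67. ] turn 0.004 F [0.1 1.8 4.5] w 32.6 t 3.2
```

View pics/w2.png

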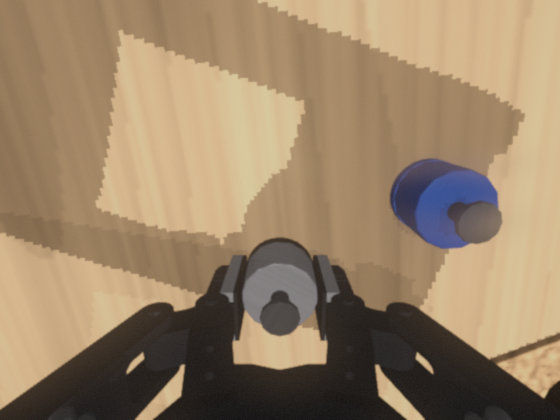

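Run:
```python
from h import *
go(636.7,140.3,165,-0.109)
```

```text
pos [ 449.4 -127.5   28.8] jawyaw -0.105 j6 -0.281 -> shift [ 285.7  158.6 -136.1] turn 0.004 F [-0.8  1.6  6.8] w 33.0 t 3.25
```

Emit:
{"fn": "arm_command", "kwargs": {"motion": [[20,0,0,-60,0],[20,0,0,-115,0],[20,45,25,-136,0],[20,95,53,-136,0],[20,145,81,-136,0],[20,195,109,-136,0],[20,245,137,-136,0],[20,286,159,-136,0]]}}

```text
time_s: 4.25
ee_pos: [638.2, 142.6, 165.3]
tcp_rot: [2.332, 2.101, 0.003]
ft_force: [1.0, -0.2, -1.2]
width: 0.386
```

Run:
```python
from h import *
go(636.7,140.3,97,-0.109)
p,d,i=cam("wrist");cv2.imwrite("pics/w3.png",p)
P=unproj(i,*np.meshgrid(np.arange(560),np.arange(420)),d)
print(P[280:330:6,270:290:6].round(0).tolist())
```

```text
pos [638.2 142.6 165.3] jawyaw -0.104 j6 0.247 -> shift [-2.3 -1.5 68.3] turn 0.005 F [ 1.  -0.2 -1.2] w 33.0 t 4.25
[[[635.0, 152.0, 164.0], [637.0, 152.0, 163.0], [640.0, 151.0, 163.0], [642.0, 151.0, 163.0]], [[635.0, 149.0, 163.0], [637.0, 149.0, 164.0], [640.0, 148.0, 163.0], [642.0, 149.0, 164.0]], [[634.0, 146.0, 163.0], [637.0, 146.0, 163.0], [639.0, 147.0, 165.0], [642.0, 146.0, 164.0]], [[634.0, 143.0, 163.0], [637.0, 147.0, 169.0], [639.0, 147.0, 170.0], [642.0, 144.0, 166.0]], [[635.0, 150.0, 179.0], [637.0, 151.0, 179.0], [640.0, 150.0, 178.0], [642.0, 150.0, 179.0]], [[635.0, 147.0, 178.0], [637.0, 148.0, 179.0], [639.0, 147.0, 178.0], [642.0, 147.0, 178.0]], [[634.0, 145.0, 178.0], [637.0, 145.0, 179.0], [639.0, 144.0, 177.0], [641.0, 144.0, 179.0]], [[634.0, 142.0, 178.0], [636.0, 142.0, 178.0], [639.0, 142.0, 179.0], [641.0, 141.0, 178.0]], [[634.0, 139.0, 178.0], [636.0, 139.0, 178.0], [639.0, 139.0, 179.0], [641.0, 139.0, 180.0]]]
```

View pics/w3.png

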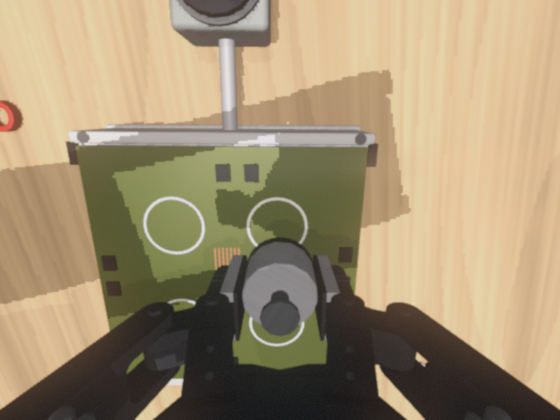

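```bash
cat > rings.py <<'E'
from h import *
import sys
def rings(p,i,sname="wrist"):
    hsv=cv2.cvtColor(p,cv2.COLOR_BGR2HSV)
    w=((hsv[...,1]<90)&(hsv[...,2]>100)).astype(np.uint8)
    cs,_=cv2.findContours(w,cv2.RETR_EXTERNAL,cv2.CHAIN_APPROX_NONE)
    for q in cs:
        if len(q)<60: continue
        X=plane(i,q[:,0,0],q[:,0,1],66.)[:,:2]
        A=np.c_[2*X,np.ones(len(X))]; s=np.linalg.lstsq(A,(X**2).sum(1),rcond=None)[0]
        rr=np.sqrt(s[2]+s[0]**2+s[1]**2); res=np.abs(np.hypot(*(X-s[:2]).T)-rr).max()
        if 19<rr<26: print(q[:,0].mean(0).round(),"c",s[:2].round(1),"diam",(2*rr).round(1),"res",res.round(1))
if __name__=="__main__": rings(cv2.imread(f"pics/{sys.argv[1]}.png"),r.camera_info("wrist"))
E
python3 rings.py w3
```

```text
[161. 400.] c [515.   -4.3] diam 43.8 res 20.7
[276. 217.] c [637.7 145.7] diam 42.9 res 2.9
```

Run:
```python
from h import *
p=cv2.imread("pics/w3.png");i=r.camera_info("wrist")
g=cv2.cvtColor(p,cv2.COLOR_BGR2HSV)
for (u,v) in [(174,226),(277,226)]:
    sub=g[v-40:v+40,u-40:u+40]; w=((sub[...,1]<110)&(sub[...,2]>75)).astype(np.uint8)
    if u==277: w[50:]=0
    ys,xs=np.nonzero(w); X=plane(i,xs+u-40.,ys+v-40.,66.)[:,:2]
    for _ in range(4):
        A=np.c_[2*X,np.ones(len(X))]; s=np.linalg.lstsq(A,(X**2).sum(1),rcond=None)[0]
        rr=np.sqrt(s[2]+s[0]**2+s[1]**2); res=np.abs(np.hypot(*(X-s[:2]).T)-rr); X=X[res<max(2,2*np.median(res))]
    print(u,v,s[:2].round(1),rr.round(1),len(X))
```

```text
174 226 [562.8 153.3] 26.2 3544
277 226 [638.7 157.2] 21.3 2798
```

```bash
cat > rings.py <<'E'
from h import *
import sys
def ring(p,i,u,v,cut=None,h=45,z=66.):
    sub=p[v-h:v+h,u-h:u+h,0].astype(int); w=(sub>(sub.max()+np.median(sub))/2)
    if cut: w[cut+h:]=0
    ys,xs=np.nonzero(w); X=plane(i,xs+u-float(h),ys+v-float(h),z)[:,:2]
    for k in range(8):
        A=np.c_[2*X,np.ones(len(X))]; s=np.linalg.lstsq(A,(X**2).sum(1),rcond=None)[0]
        rr=np.sqrt(s[2]+s[0]**2+s[1]**2); res=np.abs(np.hypot(*(X-s[:2]).T)-rr); 
        if k<7: X=X[res<max(1.8,2.5*np.median(res))]
    print(u,v,"centre",s[:2].round(1),"r",rr.round(1),"n",len(X)); return s[:2]
E
python3 - <<'E'
from rings import *
p=cv2.imread("pics/w3.png");i=r.camera_info("wrist")
ring(p,i,174,226); ring(p,i,277,226,cut=8)
E
```

```text
174 226 centre [562.5 153.7] r 21.3 n 618
277 226 centre [637.7 145.6] r 21.3 n 282
```

Run:
```python
from rings import *
go(636.7,140.3,97,-0.109)
for n,pts in [("wrist",[(174,226,None),(277,226,8)])]:
    p,d,i=cam(n); go(636.7,140.3,97,-0.109); cv2.imwrite("pics/w4.png",p)
    for u,v,c in pts: ring(p,i,u,v,cut=c)
    P=unproj(i,*np.meshgrid(np.arange(560),np.arange(420)),d)
    print("board z",np.median(P[200:230,165:185,2]), "foot cap", [ (P[(P[...,2]>172)&(P[...,2]<185)&(abs(P[...,0]-638)<12)&(d>0)]).mean(0).round(1)])
p,d,i=cam("side");ring(p,i,228,258,h=20);ring(p,i,209,240,h=16)
cv2.imwrite("pics/s4.png",p)
p,d,i=cam("scene");ring(p,i,312,166,h=14)
cv2.imwrite("pics/c4.png",p)
```

```text
pos [639.6 147.  164.9] jawyaw -0.102 j6 0.25 -> shift [-7.1 -2.6 67.8] turn 0.007 F [-5.1  1.4  0.7] w 32.7 t 4.3
pos [638.4 144.7 164.7] jawyaw -0.101 j6 0.246 -> shift [-4.6 -1.5 67.7] turn 0.008 F [-0.4 -0.3 -0.8] w 32.9 t 4.35
174 226 centre [560.7 149. ] r 21.4 n 609
277 226 centre [636.1 140.8] r 21.3 n 245
board z 65.37824231918964 foot cap [array([639.5, 148.3, 177.7])]
228 258 centre [578.1 136.2] r 39.5 n 62
209 240 centre [657.5 213.1] r 97.1 n 54
312 166 centre [560.9 149.5] r 21.4 n 35
```

Run:
```python
from h import *
go(636.2,139.5,95,-0.109)
```

```text
pos [637.  141.2 164.6] jawyaw -0.103 j6 0.244 -> shift [-1.7 -0.8 69.6] turn 0.006 F [ 1.2 -1.2 -1.9] w 32.8 t 4.45
```

Emit:
{"fn": "arm_command", "kwargs": {"motion": [[20,-1.7,-0.8,15,0],[20,-1.7,-0.8,40,0],[20,-1.7,-0.8,58,0],[20,-1.7,-0.8,65,0],[20,-1.7,-0.8,68,0],[20,-1.7,-0.8,69.6,0],[20,-1.7,-0.8,69.6,0],[20,-1.7,-0.8,69.6,0]]}}

```text
time_s: 5.45
ee_pos: [636.6, 139.6, 95.7]
tcp_rot: [2.33, 2.102, 0.002]
ft_force: [-0.2, 1.1, -1.5]
width: 0.38
```

Run:
```python
from h import *
go(636.2,139.5,95,-0.109)
```

```text
pos [636.6 139.6  95.7] jawyaw -0.103 j6 0.242 -> shift [-0.1 -0.4  0.7] turn 0.006 F [-0.2  1.1 -1.5] w 32.4 t 5.45
```

Emit:
{"fn": "arm_command", "kwargs": {"motion": [[20,0,-0.4,1,0],[20,0,-0.4,1.5,0],[48,0,-0.4,1.5,0],[48,0,-0.4,1.5,0],[48,0,-0.4,0,0],[48,0,0,-30,0],[48,0,0,-70,0],[48,0,0,-90,0]]}}

```text
time_s: 6.45
ee_pos: [637.5, 139.9, 188.6]
tcp_rot: [2.329, 2.1, 0.007]
ft_force: [0.7, 0.1, 0.3]
width: 0.562
```

Run:
```python
from rings import *
go(446.6,-229.5,150,-0.109)
for k in range(2):
    p,d,i=cam("wrist")
go(446.6,-229.5,150,-0.109)
cv2.imwrite("pics/w5.png",p)
P=unproj(i,*np.meshgrid(np.arange(560),np.arange(420)),d)
m=(d>0)&(P[...,2]>104)&(P[...,2]<114)&(np.hypot(P[...,0]-636,P[...,1]-140)<40)
print(P[m].mean(0).round(1),m.sum(), cv2.minEnclosingCircle(P[m][:,:2].astype(np.float32)))
```

```text
pos [637.5 139.9 188.6] jawyaw -0.103 j6 0.242 -> shift [-387.1 -152.1   37.8] turn 0.006 F [0.7 0.1 0.3] w 48.0 t 6.45
pos [638.1 140.  189. ] jawyaw -0.103 j6 0.242 -> shift [-387.2 -152.8   37.7] turn 0.006 F [ 1.1  0.9 -0.1] w 47.8 t 6.55
[636.4 140.6 107.8] 393 ((636.1705322265625, 140.2168426513672), 7.944690227508545)
```

View pics/w5.png

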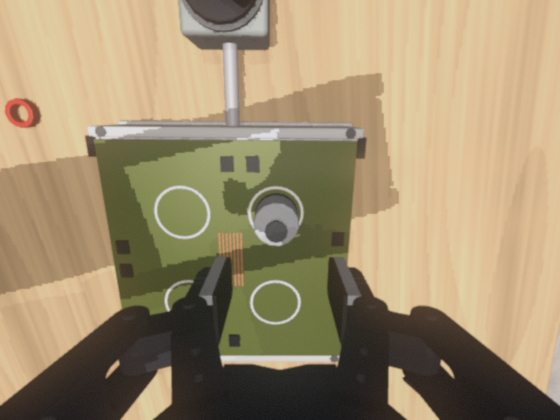

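Foot 1 stands at (636.3,140.4), centred on its ring at px (276,213). I'll get foot 2 next.

Emit:
{"fn": "arm_command", "kwargs": {"motion": [[60,-52,-21,0,0],[60,-107,-42,5,0],[60,-162,-64,10,0],[60,-217,-86,20,0],[60,-272,-107,30,0],[60,-325,-128,36,0],[60,-368,-145,38,0],[60,-387,-152.8,38,0]]}}

```text
time_s: 7.55
ee_pos: [444.2, -230.6, 147.5]
tcp_rot: [2.333, 2.099, 0.007]
ft_force: [-0.4, -0.8, -0.2]
width: 0.704
```

```bash
cat > cap.py <<'E'
from h import *
def cap(x,y,zb=0,rad=60,n="wrist"):
    p,d,i=cam(n); p,d,i=cam(n)
    P=unproj(i,*np.meshgrid(np.arange(560),np.arange(420)),d)
    m=(d>0)&(P[...,2]>zb+38.5)&(P[...,2]<zb+48)&(np.hypot(P[...,0]-x,P[...,1]-y)<rad)
    if m.sum()<10: print("none"); return p
    print("cap",cv2.minEnclosingCircle(P[m][:,:2].astype(np.float32)),"z",np.median(P[m][:,2]).round(1),m.sum(),"bgr",p[m].mean(0).round())
    return p
E
python3 - <<'E'
from cap import *
cap(446.6,-229.5); go(446.6,-229.5,28.5,-0.109)
E
```

```text
cap ((446.8421325683594, -229.50851440429688), 8.088574409484863) z 41.9 326 bgr [70. 77. 85.]
pos [ 444.6 -230.5  147.8] jawyaw -0.106 j6 -0.478 -> shift [  1.1   1.1 119.3] turn 0.003 F [0.6 0.3 0.8] w 59.5 t 7.65
```

Emit:
{"fn": "arm_command", "kwargs": {"motion": [[60,1.2,1.3,30,0],[60,1.2,1.3,70,0],[60,1.2,1.3,105,0],[60,1.2,1.3,118,0],[60,1.2,1.3,119,0],[20,1.2,1.3,119,0],[20,1.2,1.3,119,0],[20,1.2,1.3,118,0]]}}

```text
time_s: 8.65
ee_pos: [447.3, -229.8, 30.8]
tcp_rot: [2.332, 2.097, 0.008]
ft_force: [-0.1, 0.3, -2.0]
width: 0.384
```

Run:
```python
from h import *
go(627.3,55.5,165,-0.109)
```

```text
pos [ 447.3 -229.8   30.8] jawyaw -0.106 j6 -0.474 -> shift [ 302.8  149.7 -133.2] turn 0.003 F [-0.1  0.3 -2. ] w 32.8 t 8.65
```

Emit:
{"fn": "arm_command", "kwargs": {"motion": [[20,0,0,-60,0],[20,35,17,-115,0],[20,90,45,-133,0],[20,145,72,-133,0],[20,200,99,-133,0],[20,250,124,-133,0],[20,285,141,-133,0],[20,302,149.5,-133,0]]}}

```text
time_s: 9.65
ee_pos: [627.5, 56.8, 164.7]
tcp_rot: [2.33, 2.099, 0.008]
ft_force: [0.2, -0.4, -1.0]
width: 0.387
```

```bash
cat > placechk.py <<'E'
from h import *
import sys
x,y=map(float,sys.argv[1:3])
for k in range(3): s=tool(); p,d,i=cam("wrist")
P=unproj(i,*np.meshgrid(np.arange(560),np.arange(420)),d)
zc=s[0][2]+13
m=(d>0)&(abs(P[...,2]-zc)<5)&(np.hypot(*(P[...,:2]-s[0][:2]).transpose(2,0,1))<14)
c,rad=cv2.minEnclosingCircle(P[m][:,:2].astype(np.float32)); z=np.median(P[m][:,2])
print("tcp at pic",s[0].round(1),"cap",np.round(c,1),"r",round(rad,1),"z-tcp",z-s[0][2])
off=np.array(c)-s[0][:2]
go(x-off[0],y-off[1],95.5,-0.109)
cv2.imwrite("pics/pc.png",p)
E
python3 placechk.py 627.3 56.2
```

```text
tcp at pic [627.4  56.1 164.7] cap [626.8  56.6] r 8.5 z-tcp 11.167762170394326
pos [626.8  54.8 164.6] jawyaw -0.105 j6 0.112 -> shift [ 1.1  0.5 69.1] turn 0.004 F [ 0.1 -0.5 -1.6] w 32.9 t 9.8
```

Emit:
{"fn": "arm_command", "kwargs": {"motion": [[20,1.1,0.5,20,0],[20,1.1,0.5,45,0],[20,1.1,0.5,60,0],[20,1.1,0.5,65,0],[20,1.1,0.5,67,0],[20,1.1,0.5,68,0],[20,1.1,0.5,68.3,0],[20,1.1,0.5,68.3,0]]}}

```text
time_s: 10.8
ee_pos: [628.2, 55.8, 96.8]
tcp_rot: [2.331, 2.098, 0.007]
ft_force: [0.0, 0.5, -2.6]
width: 0.382
```

Run:
```python
from h import *
go(627.3,56,96,-0.109)
```

```text
pos [628.2  55.8  96.8] jawyaw -0.105 j6 0.114 -> shift [ 0.1 -1.   0.8] turn 0.004 F [ 0.   0.5 -2.6] w 32.6 t 10.8
```

Emit:
{"fn": "arm_command", "kwargs": {"motion": [[20,0,-0.4,1,0],[20,0,-0.4,1.2,0],[48,0,-0.4,1.2,0],[48,0,-0.4,1.2,0],[48,0,-0.4,0,0],[48,0,0,-30,0],[48,0,0,-65,0],[48,0,0,-75,0]]}}

```text
time_s: 11.8
ee_pos: [629.3, 55.9, 174.9]
tcp_rot: [2.328, 2.096, 0.013]
ft_force: [0.7, 0.6, -0.4]
width: 0.567
```

Run:
```python
from cap import *
p=cap(627.3,56.2,66,rad=30);cv2.imwrite("pics/w6.png",p)
go(460.6,-325,150,-0.109)
```

```text
cap ((628.1842041015625, 56.06096267700195), 8.0270414352417) z 107.8 456 bgr [88. 91. 93.]
pos [628.5  55.9 173.2] jawyaw -0.105 j6 0.114 -> shift [-396.4 -127.3   22. ] turn 0.004 F [ 0.2 -0.1 -0.2] w 48.0 t 11.9
```

View pics/w6.png

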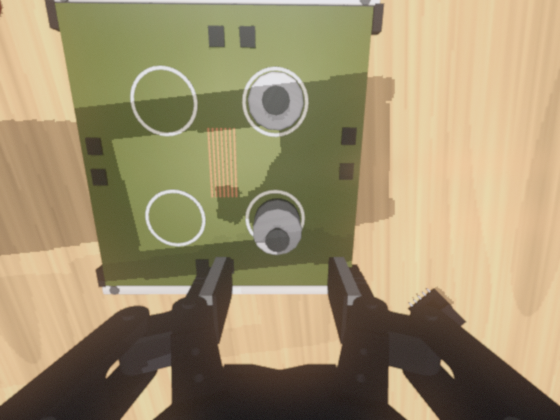

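Foot 2 at px (277,228) is centred to within 1 mm. Now foot 3.

Emit:
{"fn": "arm_command", "kwargs": {"motion": [[60,-50,-16,0,0],[60,-105,-34,0,0],[60,-160,-51,5,0],[60,-215,-69,10,0],[60,-270,-87,15,0],[60,-325,-104,20,0],[60,-374,-120,22,0],[60,-396,-127.5,22,0]]}}

```text
time_s: 12.9
ee_pos: [457.9, -326.2, 147.5]
tcp_rot: [2.334, 2.096, 0.009]
ft_force: [-0.6, 0.3, -0.5]
width: 0.703
```

Run:
```python
from cap import *
cap(460.6,-325); go(460.6,-325.2,29,-0.109)
```

```text
cap ((460.8710021972656, -324.9964904785156), 7.969224452972412) z 41.9 331 bgr [67. 74. 82.]
pos [ 458.3 -326.1  147.9] jawyaw -0.108 j6 -0.606 -> shift [  1.1   1.3 118.9] turn 0.001 F [ 0.1  1.6 -0.4] w 59.8 t 13.0
```

Emit:
{"fn": "arm_command", "kwargs": {"motion": [[60,1.3,1.5,30,0],[60,1.3,1.5,70,0],[60,1.3,1.5,105,0],[60,1.3,1.5,118,0],[60,1.3,1.5,119,0],[20,1.3,1.5,119,0],[20,1.3,1.5,119,0],[20,1.3,1.5,119,0]]}}

```text
time_s: 14.0
ee_pos: [462.1, -326.0, 30.8]
tcp_rot: [2.332, 2.092, 0.01]
ft_force: [1.1, 1.9, 6.9]
width: 0.382
```

Run:
```python
from h import *
go(551.5,64.5,165,-0.109)
```

```text
pos [ 462.1 -326.    30.8] jawyaw -0.108 j6 -0.602 -> shift [ 397.7   48.  -134. ] turn 0.001 F [1.1 1.9 6.9] w 32.6 t 14.0
```

Emit:
{"fn": "arm_command", "kwargs": {"motion": [[20,0,0,-60,0],[20,40,5,-115,0],[20,95,12,-134,0],[20,155,19,-134,0],[20,215,26,-134,0],[20,275,33,-134,0],[20,335,40,-134,0],[20,375,46,-134,0]]}}

```text
time_s: 15.0
ee_pos: [547.2, 44.8, 165.5]
tcp_rot: [2.33, 2.094, 0.011]
ft_force: [0.5, -0.8, -0.9]
width: 0.384
```

Emit:
{"fn": "arm_command", "kwargs": {"motion": [[20,20,2,0,0],[20,23,2,0,0],[20,23,2,0,0],[20,23,2,0,0],[20,23,2,0,0],[20,23,2,0,0],[20,23,2,0,0],[20,23,2,0,0]]}}

```text
time_s: 16.0
ee_pos: [551.6, 67.3, 165.5]
tcp_rot: [2.331, 2.094, 0.011]
ft_force: [-0.1, 1.1, -1.1]
width: 0.383
```

```bash
python3 placechk.py 551.5 64.9
python3 - <<'E'
from rings import *
p=cv2.imread("pics/pc.png")
E
```

```text
tcp at pic [551.6  67.4 165.4] cap [551.5  67.7] r 8.3 z-tcp 10.998985309488688
pos [551.6  67.5 165.5] jawyaw -0.107 j6 0.138 -> shift [-2.8 -0.5 70. ] turn 0.002 F [ 0.2 -0.1 -1. ] w 32.4 t 16.15
```

View pics/pc.png

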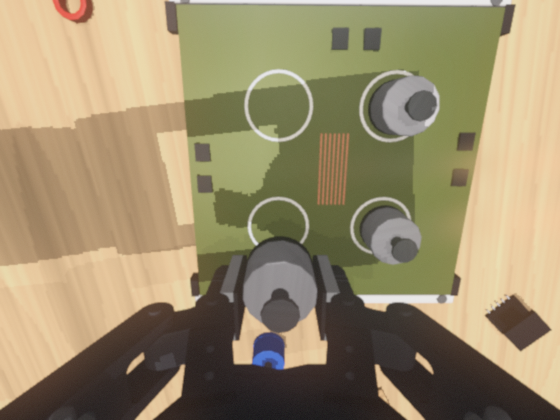

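Emit:
{"fn": "arm_command", "kwargs": {"motion": [[20,-2.8,-0.3,20,0],[20,-2.8,-0.3,45,0],[20,-2.8,-0.3,60,0],[20,-2.8,-0.3,65,0],[20,-2.8,-0.3,67,0],[20,-2.8,-0.3,68.5,0],[20,-2.8,-0.3,69,0],[20,-2.8,-0.3,69,0]]}}

```text
time_s: 17.15
ee_pos: [552.1, 64.6, 96.9]
tcp_rot: [2.33, 2.093, 0.012]
ft_force: [-0.8, -0.5, -1.4]
width: 0.383
```

Emit:
{"fn": "arm_command", "kwargs": {"motion": [[20,0,0,0.6,0],[20,0,0,0.8,0],[48,0,0,0.8,0],[48,0,0,0.8,0],[48,0,0,0,0],[48,0,0,-30,0],[48,0,0,-65,0],[48,0,0,-75,0]]}}

```text
time_s: 18.15
ee_pos: [552.7, 64.8, 174.7]
tcp_rot: [2.328, 2.091, 0.017]
ft_force: [-0.0, -0.4, -0.1]
width: 0.56
```

Run:
```python
from cap import *
p=cap(551.5,64.9,66,rad=30);cv2.imwrite("pics/w7.png",p)
p,d,i=cam("side");cv2.imwrite("pics/s7.png",p);cv2.imwrite("pics/s7c.png",cv2.resize(p[225:310,160:320],(800,425),interpolation=cv2.INTER_CUBIC)); np.save("/tmp/s7d.npy",d)
p,d,i=cam("scene");cv2.imwrite("pics/c7.png",p)
P=unproj(i,*np.meshgrid(np.arange(560),np.arange(420)),d)
cv2.imwrite("pics/c7c.png",cv2.resize(p[110:250,240:400],(640,560),interpolation=cv2.INTER_CUBIC))
m=(d>0)&(P[...,2]>82)&(P[...,2]<115)&(np.hypot(P[...,0]-617,P[...,1]-303)<40)
q=P[m]; print(m.sum(),q.mean(0)); c=q[:,:2]-q[:,:2].mean(0); w,v=np.linalg.eigh(c.T@c); print(np.sqrt(w/len(c)),v[:,1],np.arctan2(v[1,1],v[0,1]))
go(600,300,150,-0.109)
```

```text
cap ((552.0130615234375, 65.12080383300781), 7.989856719970703) z 108.0 451 bgr [89. 92. 94.]
155 [619.95738378 299.16828574  96.8884314 ]
[ 4.0682536  15.33592942] [-0.80248322  0.59667468] 2.5022417432556177
pos [550.6  64.7 170.7] jawyaw -0.107 j6 0.133 -> shift [239.2  23.8  20.8] turn 0.002 F [ 1.3 -0.2 -0.8] w 47.7 t 18.35
```

View pics/s7c.png

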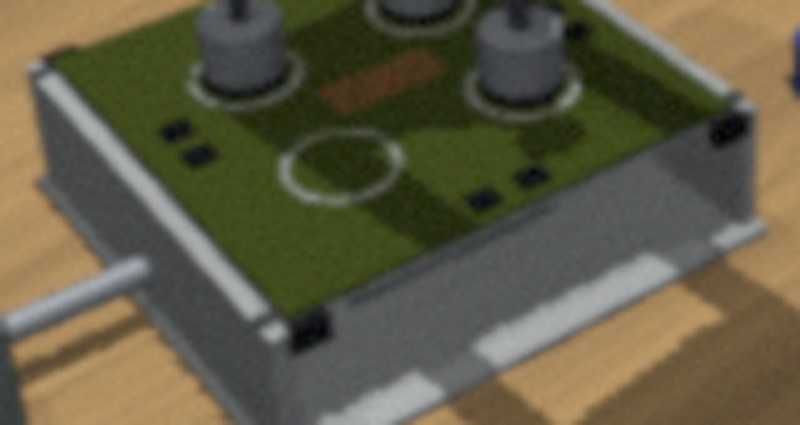

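View pics/c7c.png

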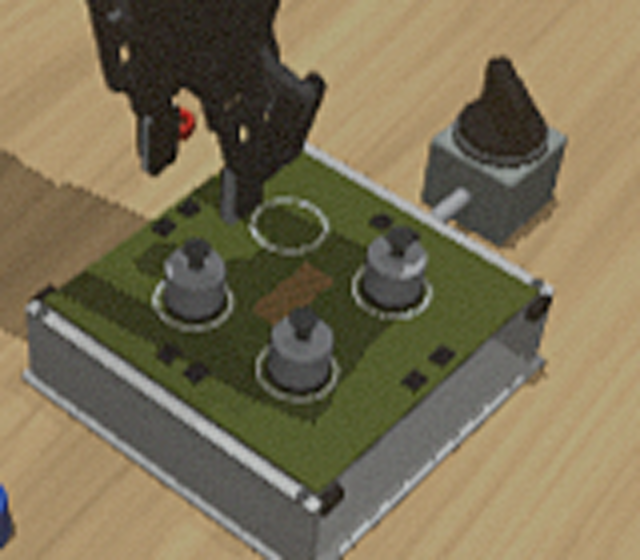

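All three feet stand inside their rings, with ring D left empty. I'll look at the knob from above.

Emit:
{"fn": "arm_command", "kwargs": {"motion": [[60,30,3,-15,0],[60,75,8,-30,0],[60,120,12,-30,0],[60,160,16,-30,0],[60,190,19,-30,0],[60,204,20,-30,0],[60,204,20,-30,0],[60,204,20,-30,0]]}}

```text
time_s: 19.35
ee_pos: [591.7, 264.3, 200.2]
tcp_rot: [2.331, 2.093, 0.009]
ft_force: [0.7, -1.0, 0.8]
width: 0.701
```

Run:
```python
from h import *
p,d,i=cam("wrist");p,d,i=cam("wrist")
cv2.imwrite("pics/k1.png",p)
P=unproj(i,*np.meshgrid(np.arange(560),np.arange(420)),d)
for lo,hi in [(93,112),(66,76)]:
    m=(d>0)&(P[...,2]>lo)&(P[...,2]<hi)&(np.hypot(P[...,0]-617,P[...,1]-303)<45)
    q=P[m]; print(m.sum(),q.mean(0).round(1),np.median(q[:,2])); box=cv2.minAreaRect(q[:,:2].astype(np.float32)); print(box)
    c=q[:,:2]-q[:,:2].mean(0); w,v=np.linalg.eigh(c.T@c); print(np.arctan2(v[1,1],v[0,1]))
go(616.5,306.3,95)
```

```text
1403 [615.8 307.5  99.4] 99.59104260298429
((616.1695556640625, 306.6884765625), (14.123178482055664, 49.71460723876953), 49.761573791503906)
2.4379692424518336
2191 [616.6 308.7  67.9] 67.88610460415617
((615.6989135742188, 307.1883239746094), (52.77787399291992, 51.551292419433594), 46.003684997558594)
0.8471319281591704
pos [592.  264.3 200.7] jawyaw -0.108 j6 0.452 -> shift [ 44.5  18.8 105.9] turn 0 F [ 0.5 -1.   0.3] w 59.9 t 19.45
```

View pics/k1.png

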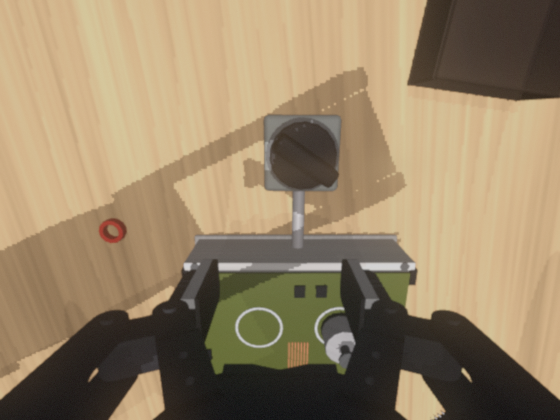

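Run:
```python
from h import *
go(616.2,306.7,99,0.868)
```

```text
pos [592.  264.3 200.7] jawyaw -0.108 j6 0.452 -> shift [ 44.9  18.5 101.9] turn -0.976 F [ 0.5 -1.   0.3] w 59.9 t 19.45
```

Emit:
{"fn": "arm_command", "kwargs": {"motion": [[60,12,5,10,-0.17],[60,24,10,20,-0.34],[60,36,15,30,-0.51],[60,43,18,40,-0.68],[60,45,18.5,50,-0.85],[60,45,18.5,55,-0.976],[60,45,18.5,60,-0.976],[60,45,18.5,60,-0.976]]}}

```text
time_s: 20.45
ee_pos: [615.8, 306.2, 140.5]
tcp_rot: [1.083, 2.938, 0.002]
ft_force: [0.6, -0.3, -0.9]
width: 0.697
```

Run:
```python
from h import *
p,d,i=cam("wrist");p,d,i=cam("wrist")
cv2.imwrite("pics/k2.png",p)
go(616.2,306.7,99,0.868)
```

```text
pos [616.  306.6 141.2] jawyaw 0.866 j6 -0.474 -> shift [ 0.4 -0.  42.2] turn -0.002 F [-0.4 -0.8 -0.4] w 60.1 t 20.55
```

View pics/k2.png

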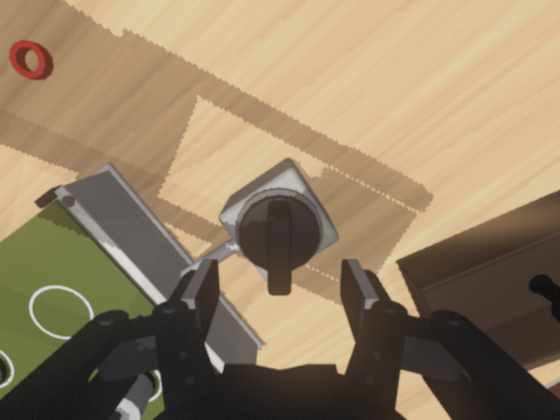

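The bar at px (280,245) lies square between the jaws, so I'll descend and close.

Emit:
{"fn": "arm_command", "kwargs": {"motion": [[60,0.3,0,20,0],[60,0.3,0,36,0],[60,0.3,0,42,0],[60,0.3,0,42,0],[5,0.3,0,42,0],[5,0.3,0,42,0],[5,0.3,0,42,0],[5,0.3,0,42,0]], "grip_force": 60}}

```text
time_s: 21.55
ee_pos: [616.2, 306.3, 100.2]
tcp_rot: [1.081, 2.938, 0.002]
ft_force: [-5.1, -3.0, 5.6]
width: 0.153
```

```bash
cat > gap.py <<'E'
from h import *
import sys
p,d,i=cam("side");cv2.imwrite(f"pics/{sys.argv[1]}.png",cv2.resize(p[225:310,160:320],(800,425),interpolation=cv2.INTER_CUBIC))
P=unproj(i,*np.meshgrid(np.arange(560),np.arange(420)),d)
for u in (234,240,246,252,258,264): print(u,[(v,int(P[v,u,0]),int(P[v,u,1]),round(float(P[v,u,2]),1),int(p[v,u].mean())) for v in range(262,288)][::1] if u==246 else '')
E
python3 - <<'E'
from h import *
go(616.2,306.7,99,0.868); s=r.sense(); print(s['moment'],s['tau'])
E
python3 gap.py g1
```

```text
pos [616.2 306.3 100.2] jawyaw 0.866 j6 -0.474 -> shift [0.2 0.3 1.2] turn -0.002 F [-5.1 -3.   5.6] w 13.0 t 21.55
[-0.59696011  0.77400315  0.1153369 ] [  0.79780933 -68.24170589 -47.21270084   0.57031889  -1.96620874
   0.0880328 ]
234 
240 
246 [(262, 526, 131, 66.0, 54), (263, 524, 132, 65.2, 54), (264, 521, 135, 66.1, 49), (265, 519, 136, 65.4, 55), (266, 518, 137, 64.3, 52), (267, 516, 139, 64.4, 56), (268, 512, 142, 65.7, 57), (269, 510, 144, 65.5, 57), (270, 508, 146, 65.7, 51), (271, 506, 147, 64.8, 59), (272, 502, 150, 66.8, 56), (273, 61, 474, 512.3, 52), (274, 498, 153, 66.3, 55), (275, 497, 154, 65.1, 63), (276, 499, 153, 61.1, 70), (277, 545, 119, 11.0, 73), (278, 546, 119, 8.2, 71), (279, 546, 120, 6.1, 83), (280, 543, 121, 6.1, 92), (281, 542, 123, 5.3, 92), (282, 538, 125, 6.4, 92), (283, 536, 127, 6.3, 92), (284, 534, 129, 6.3, 91), (285, 61, 474, 512.3, 86), (286, 531, 132, 4.8, 93), (287, 528, 134, 5.4, 91)]
252 
258 
264
```

View pics/g1.png

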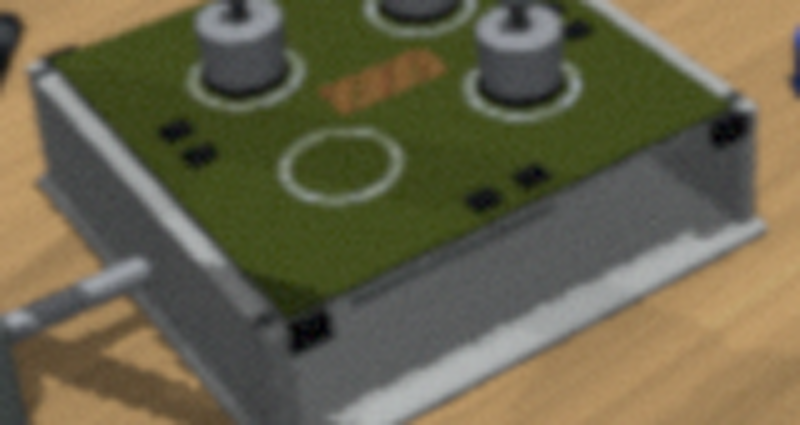

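```bash
cat > lift.py <<'E'
from h import *
import sys
def get(n,k=4):
    D=[]
    for _ in range(k):
        p,d,i=cam(n); P=unproj(i,*np.meshgrid(np.arange(560),np.arange(420)),d); z=P[...,2].copy(); z[d<=0]=np.nan; D.append(z)
    return p,np.nanmedian(D,0)
if __name__=="__main__":
    out=[]
    s=r.sense()
    for n in ("side","scene"):
        p,z=get(n)
        if sys.argv[1]=="base":
            hsv=cv2.cvtColor(p,cv2.COLOR_BGR2HSV); g=cv2.inRange(hsv,(30,90,20),(50,255,160))>0
            m=g&(abs(z-66.5)<5); m=cv2.erode(m.astype(np.uint8),np.ones((3,3)))>0
            np.savez(f"/tmp/base_{n}.npz",m=m,z=z); print(n,m.sum(),np.nanmedian(z[m]),np.nanmean(z[m]))
        else:
            b=np.load(f"/tmp/base_{n}.npz"); dz=(z-b['z'])[b['m']]; dz=dz[np.isfinite(dz)]; dz=dz[abs(dz)<6]
            out.append(f"{n} dz mean {dz.mean():.3f} +- {dz.std()/len(dz)**.5:.3f}")
    print(out, "moment",np.round(s['moment'],3),"F",np.round(s['ft_force'],2)); go(616.2,306.5,100)
E
python3 lift.py base; python3 lift.py x
```

```text
side 2920 65.7562012200588 65.76402436296812
scene 3050 68.04474670775275 68.06492852768616
[] moment [-0.673  0.723  0.152] F [-4.3  -3.46  5.6 ]
pos [616.2 306.3 100.2] jawyaw 0.866 j6 -0.474 -> shift [0.1 0.2 0.2] turn 0 F [-3.6 -4.   5.8] w 13.0 t 22.0
['side dz mean -0.008 +- 0.011', 'scene dz mean 0.007 +- 0.017'] moment [-0.576  0.721  0.113] F [-3.65 -3.95  5.8 ]
pos [616.2 306.3 100.2] jawyaw 0.866 j6 -0.474 -> shift [0.1 0.2 0.2] turn 0 F [-4.7 -2.8  5.8] w 12.9 t 22.4
```

Emit:
{"fn": "arm_command", "kwargs": {"motion": [[5,0,0,-1,0.1],[5,0,0,-1,0.25],[5,0,0,-1,0.4],[5,0,0,-1,0.55],[5,0,0,-1,0.7],[5,0,0,-1,0.85],[5,0,0,-1,0.95],[5,0,0,-1,1.0]]}}

```text
time_s: 23.4
ee_pos: [616.3, 306.2, 100.3]
tcp_rot: [2.361, 2.058, 0.01]
ft_force: [5.5, 1.6, -7.7]
width: 0.152
```

```bash
python3 lift.py x;python3 - <<'E'
from h import *
p,d,i=cam("wrist");cv2.imwrite("pics/k3.png",p)
E
```

```text
['side dz mean 0.004 +- 0.011', 'scene dz mean 0.002 +- 0.017'] moment [ 0.088 -0.689  0.118] F [ 5.52  1.55 -7.72]
pos [616.3 306.2 100.3] jawyaw -0.135 j6 0.526 -> shift [ 0.3 -0.2  0.3] turn 0 F [ 4.5  2.6 -7.9] w 12.6 t 23.8
```

View pics/k3.png

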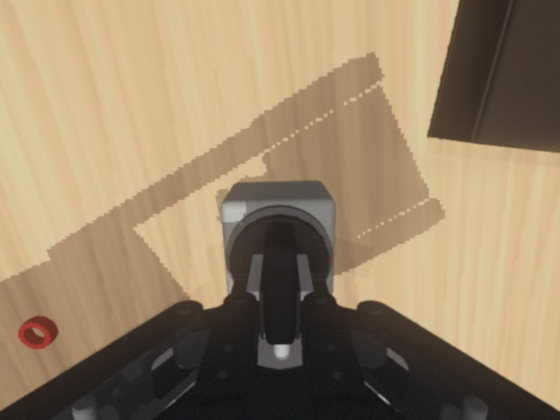

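Emit:
{"fn": "arm_command", "kwargs": {"motion": [[5,0,0,0.5,0.1],[5,0,0,0.5,0.25],[5,0,0,0.5,0.4],[5,0,0,0.5,0.55],[5,0,0,0.5,0.7],[5,0,0,0.5,0.85],[5,0,0,0.5,1.0],[5,0,0,0.5,1.1]]}}

```text
time_s: 24.85
ee_pos: [616.6, 305.9, 100.3]
tcp_rot: [3.094, 0.519, 0.017]
ft_force: [0.9, -0.8, 0.2]
width: 0.15
```

```bash
python3 lift.py x
```

```text
['side dz mean -0.010 +- 0.011', 'scene dz mean 0.008 +- 0.017'] moment [-0.381  0.382  0.162] F [ 0.87 -0.79  0.17]
pos [616.6 306.  100.3] jawyaw -1.234 j6 1.625 -> shift [-0.2 -0.6  0.3] turn 0 F [ 0.6 -2.6  4.2] w 13.2 t 25.25
```

Emit:
{"fn": "arm_command", "kwargs": {"motion": [[5,0,0,0,0.05],[5,0,0,0,0.1],[5,0,0,0,0.15],[5,0,0,0,0.15],[5,0,0,0,0.15],[5,0,0,0,0.15],[5,0,0,0,0.15],[5,0,0,0,0.15]]}}

```text
time_s: 26.25
ee_pos: [616.6, 305.9, 100.3]
tcp_rot: [3.124, 0.294, 0.017]
ft_force: [0.7, -3.6, 1.9]
width: 0.15
```

```bash
python3 lift.py x
```

```text
['side dz mean 0.002 +- 0.011', 'scene dz mean 0.029 +- 0.018'] moment [-0.615  0.56   0.05 ] F [ 0.68 -3.6   1.9 ]
pos [616.6 305.9 100.3] jawyaw -1.384 j6 1.775 -> shift [-0.3 -0.7  0.3] turn 0 F [-0.2 -3.2  2.4] w 13.3 t 26.65
```

Emit:
{"fn": "arm_command", "kwargs": {"motion": [[5,0,0,0,0.03],[5,0,0,0,0.06],[5,0,0,0,0.09],[5,0,0,0,0.12],[5,0,0,0,0.12],[5,0,0,0,0.12],[5,0,0,0,0.12],[5,0,0,0,0.12]]}}

```text
time_s: 27.65
ee_pos: [616.6, 305.9, 100.3]
tcp_rot: [3.136, 0.106, 0.017]
ft_force: [-0.5, -3.5, 2.4]
width: 0.148
```

```bash
python3 lift.py x
```

```text
['side dz mean 0.009 +- 0.011', 'scene dz mean 0.034 +- 0.017'] moment [-0.754  0.597 -0.122] F [-0.53 -3.5   2.43]
pos [616.6 305.9 100.3] jawyaw -1.504 j6 1.895 -> shift [-0.4 -0.6  0.3] turn 0 F [-0.2 -4.1  4. ] w 13.3 t 28.05
```

Emit:
{"fn": "arm_command", "kwargs": {"motion": [[5,0,0,0,0.03],[5,0,0,0,0.06],[5,0,0,0,0.09],[5,0,0,0,0.12],[5,0,0,0,0.12],[5,0,0,0,0.12],[5,0,0,0,0.12],[5,0,0,0,0.12]]}}

```text
time_s: 29.05
ee_pos: [616.6, 305.9, 100.3]
tcp_rot: [3.138, -0.083, 0.018]
ft_force: [-0.3, -4.8, 3.2]
width: 0.15
```

```bash
python3 lift.py x
```

```text
['side dz mean -0.032 +- 0.011', 'scene dz mean 0.024 +- 0.018'] moment [-0.781  0.709 -0.075] F [-0.27 -4.76  3.2 ]
pos [616.6 305.9 100.3] jawyaw -1.624 j6 2.015 -> shift [-0.4 -0.6  0.3] turn 0 F [ 0.  -4.4  2.7] w 12.9 t 29.45
```

Emit:
{"fn": "arm_command", "kwargs": {"motion": [[5,0,0,0,0.03],[5,0,0,0,0.06],[5,0,0,0,0.09],[5,0,0,0,0.12],[5,0,0,0,0.12],[5,0,0,0,0.12],[5,0,0,0,0.12],[5,0,0,0,0.12]]}}

```text
time_s: 30.45
ee_pos: [616.6, 305.8, 100.3]
tcp_rot: [3.128, -0.271, 0.018]
ft_force: [-0.9, -4.8, 3.7]
width: 0.152
```

```bash
sed -i 's/print(out, /print(out, "tau6",np.round(s["tau"][5],3),/' lift.py; python3 lift.py x
```

```text
['side dz mean -0.001 +- 0.011', 'scene dz mean 0.022 +- 0.017'] tau6 -0.106 moment [-0.952  0.783 -0.128] F [-0.92 -4.79  3.7 ]
pos [616.6 305.8 100.3] jawyaw -1.744 j6 2.135 -> shift [-0.5 -0.6  0.3] turn 0 F [-0.9 -4.5  3.5] w 13.0 t 30.85
```

Emit:
{"fn": "arm_command", "kwargs": {"motion": [[5,0,0,0,0.03],[5,0,0,0,0.06],[5,0,0,0,0.09],[5,0,0,0,0.12],[5,0,0,0,0.12],[5,0,0,0,0.12],[5,0,0,0,0.12],[5,0,0,0,0.12]]}}

```text
time_s: 31.85
ee_pos: [616.6, 305.8, 100.3]
tcp_rot: [3.106, -0.459, 0.018]
ft_force: [-0.6, -4.6, 3.3]
width: 0.147
```

```bash
python3 lift.py x
```

```text
['side dz mean -0.008 +- 0.011', 'scene dz mean 0.041 +- 0.018'] tau6 -0.09 moment [-0.909  0.797 -0.101] F [-0.57 -4.64  3.35]
pos [616.5 305.8 100.3] jawyaw -1.864 j6 2.256 -> shift [-0.5 -0.6  0.3] turn 0 F [-0.9 -5.3  3.3] w 13.2 t 32.25
```

Emit:
{"fn": "arm_command", "kwargs": {"motion": [[5,0,0,0,0.03],[5,0,0,0,0.06],[5,0,0,0,0.09],[5,0,0,0,0.12],[5,0,0,0,0.12],[5,0,0,0,0.12],[5,0,0,0,0.12],[5,0,0,0,0.12]]}}

```text
time_s: 33.25
ee_pos: [616.5, 305.8, 100.3]
tcp_rot: [3.074, -0.646, 0.018]
ft_force: [-0.9, -4.7, 4.1]
width: 0.149
```

```bash
python3 lift.py x
```

```text
['side dz mean -0.018 +- 0.011', 'scene dz mean 0.026 +- 0.017'] tau6 -0.091 moment [-0.856  0.834 -0.061] F [-0.87 -4.72  4.1 ]
pos [616.5 305.7 100.3] jawyaw -1.985 j6 2.376 -> shift [-0.6 -0.6  0.3] turn 0 F [-1.2 -4.3  2.9] w 12.8 t 33.65
```

Emit:
{"fn": "arm_command", "kwargs": {"motion": [[5,0,0,0,0.03],[5,0,0,0,0.06],[5,0,0,0,0.09],[5,0,0,0,0.12],[5,0,0,0,0.12],[5,0,0,0,0.12],[5,0,0,0,0.12],[5,0,0,0,0.12]]}}

```text
time_s: 34.65
ee_pos: [616.5, 305.7, 100.2]
tcp_rot: [3.03, -0.83, 0.018]
ft_force: [-0.7, -5.8, 2.9]
width: 0.151
```

```bash
python3 lift.py x
```

```text
['side dz mean -0.015 +- 0.011', 'scene dz mean 0.034 +- 0.018'] tau6 -0.092 moment [-0.753  0.84  -0.143] F [-0.74 -5.78  2.9 ]
pos [616.5 305.7 100.3] jawyaw -2.106 j6 2.497 -> shift [-0.6 -0.5  0.3] turn 0 F [-0.2 -5.4  3.8] w 12.6 t 35.05
```

Emit:
{"fn": "arm_command", "kwargs": {"motion": [[5,0,0,0,0.03],[5,0,0,0,0.06],[5,0,0,0,0.09],[5,0,0,0,0.12],[5,0,0,0,0.12],[5,0,0,0,0.12],[5,0,0,0,0.12],[5,0,0,0,0.12]]}}

```text
time_s: 36.05
ee_pos: [616.4, 305.7, 100.3]
tcp_rot: [-2.974, 1.011, -0.017]
ft_force: [-1.7, -5.8, 4.9]
width: 0.151
```

```bash
python3 lift.py x
```

```text
['side dz mean -0.008 +- 0.011', 'scene dz mean 0.012 +- 0.018'] tau6 -0.093 moment [-0.749  0.808 -0.146] F [-1.71 -5.77  4.91]
pos [616.4 305.7 100.3] jawyaw -2.226 j6 2.617 -> shift [-0.7 -0.5  0.2] turn 0 F [-2.4 -5.7  3.8] w 12.9 t 36.45
```

Emit:
{"fn": "arm_command", "kwargs": {"motion": [[60,0,0,0,0],[60,0,0,0,0],[60,0,0,-20,0],[60,0,0,-40,-0.17],[60,0,0,-50,-0.34],[60,0,0,-50,-0.51],[60,0,0,-50,-0.68],[60,0,0,-50,-0.85]]}}

```text
time_s: 37.45
ee_pos: [616.4, 306.4, 152.3]
tcp_rot: [3.123, 0.314, 0.019]
ft_force: [0.5, -0.2, -0.2]
width: 0.701
```

```bash
python3 lift.py x
python3 - <<'E'
from h import *
p,d,i=cam("wrist");cv2.imwrite("pics/k4.png",p)
P=unproj(i,*np.meshgrid(np.arange(560),np.arange(420)),d)
m=(d>0)&(P[...,2]>93)&(P[...,2]<106)&(np.hypot(P[...,0]-617,P[...,1]-306)<33)
q=P[m]; print(m.sum(),q.mean(0).round(1)); print(cv2.minAreaRect(q[:,:2].astype(np.float32)))
c=q[:,:2]-q[:,:2].mean(0); w,v=np.linalg.eigh(c.T@c); print("bar",np.arctan2(v[1,1],v[0,1]))
E
```

```text
['side dz mean -0.013 +- 0.011', 'scene dz mean 0.027 +- 0.017'] tau6 2.85 moment [-0.009 -0.012  0.039] F [ 0.52 -0.18 -0.21]
pos [616.  305.9 150.6] jawyaw -1.378 j6 1.769 -> shift [-0.2 -0.8 50.6] turn 0 F [ 0.8 -0.2  0.6] w 60.0 t 37.85
1950 [618.4 306.6  99.2]
((616.8179321289062, 306.30731201171875), (14.505777359008789, 49.3283576965332), 52.71075439453125)
bar 2.485565494708635
```

View pics/k4.png

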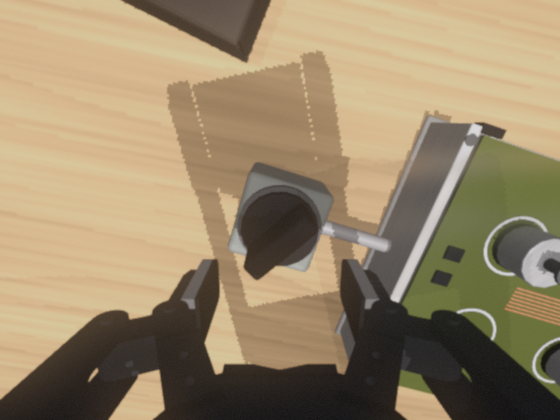

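Emit:
{"fn": "arm_command", "kwargs": {"motion": [[60,0,0,0,-0.18],[60,0,0,0,-0.36],[60,0,0,0,-0.54],[60,0,0,0,-0.72],[60,0,0,0,-0.9],[60,0,0,0,-1.08],[60,0,0,0,-1.26],[60,0,0,0,-1.44]]}}

```text
time_s: 38.9
ee_pos: [615.9, 305.8, 150.3]
tcp_rot: [2.139, 2.288, 0.008]
ft_force: [-0.5, -0.8, 0.1]
width: 0.7
```

Run:
```python
from h import *
go(616.4,306.4,100.5,0.918)
```

```text
pos [615.9 305.8 150.3] jawyaw 0.067 j6 0.324 -> shift [ 0.7  0.  49.8] turn -0.851 F [-0.5 -0.8  0.1] w 59.7 t 38.9
```

Emit:
{"fn": "arm_command", "kwargs": {"motion": [[60,0.5,0,0,-0.18],[60,0.5,0,0,-0.36],[60,0.5,0,0,-0.54],[60,0.5,0,0,-0.72],[60,0.5,0,0,-0.85],[60,0.7,0,20,-0.851],[60,0.7,0,40,-0.851],[60,0.7,0,48,-0.851]]}}

```text
time_s: 39.9
ee_pos: [614.5, 305.6, 98.5]
tcp_rot: [1.007, 2.968, -0.004]
ft_force: [0.1, -0.5, -0.7]
width: 0.705
```

Run:
```python
from h import *
go(616.4,306.4,100.5,0.918)
```

```text
pos [614.5 305.6  98.5] jawyaw 0.916 j6 -0.524 -> shift [-1.   1.7 -2. ] turn -0.002 F [ 0.1 -0.5 -0.7] w 60.2 t 39.9
```

Emit:
{"fn": "arm_command", "kwargs": {"motion": [[60,-1,1.7,-2,0],[60,-1,1.7,-2,0],[5,-1,1.7,-2,0],[5,-1,1.7,-2,0],[5,-1,1.7,-2,0],[5,-1,1.7,-2,0.04],[5,-1,1.7,-2,0.08],[5,-1,1.7,-2,0.12]]}}

```text
time_s: 40.9
ee_pos: [616.4, 306.2, 101.3]
tcp_rot: [1.185, 2.901, -0.004]
ft_force: [-3.0, -3.0, 4.8]
width: 0.152
```

```bash
python3 lift.py x
```

```text
['side dz mean -0.014 +- 0.011', 'scene dz mean 0.008 +- 0.017'] tau6 -0.539 moment [-0.414  0.513  0.135] F [-2.96 -2.95  4.77]
pos [616.4 306.2 101.3] jawyaw 0.797 j6 -0.405 -> shift [0.4 0.1 1.3] turn 0 F [-3.5 -3.6  5.1] w 13.0 t 41.3
```

Emit:
{"fn": "arm_command", "kwargs": {"motion": [[5,0,0,0,0.03],[5,0,0,0,0.06],[5,0,0,0,0.09],[5,0,0,0,0.12],[5,0,0,0,0.12],[5,0,0,0,0.12],[5,0,0,0,0.12],[5,0,0,0,0.12]]}}

```text
time_s: 42.3
ee_pos: [616.4, 306.1, 101.4]
tcp_rot: [1.355, 2.826, -0.003]
ft_force: [-1.6, -1.2, 2.9]
width: 0.151
```

```bash
python3 lift.py x
```

```text
['side dz mean -0.005 +- 0.011', 'scene dz mean 0.014 +- 0.017'] tau6 -0.103 moment [-0.251  0.371 -0.098] F [-1.62 -1.22  2.86]
pos [616.4 306.1 101.4] jawyaw 0.677 j6 -0.285 -> shift [0.4 0.1 1.4] turn 0 F [-2.6 -2.   2.9] w 13.0 t 42.7
```

Emit:
{"fn": "arm_command", "kwargs": {"motion": [[5,0,0,0,0.03],[5,0,0,0,0.06],[5,0,0,0,0.09],[5,0,0,0,0.12],[5,0,0,0,0.12],[5,0,0,0,0.12],[5,0,0,0,0.12],[5,0,0,0,0.12]]}}

```text
time_s: 43.7
ee_pos: [616.4, 306.1, 101.3]
tcp_rot: [1.522, 2.74, -0.002]
ft_force: [-2.0, -1.1, 2.6]
width: 0.154
```

```bash
python3 lift.py x
```

```text
['side dz mean 0.144 +- 0.011', 'scene dz mean 0.170 +- 0.017'] tau6 -0.071 moment [-0.271  0.266 -0.162] F [-1.98 -1.08  2.58]
pos [616.4 306.1 101.4] jawyaw 0.557 j6 -0.165 -> shift [0.4 0.  1.4] turn 0 F [-1.8 -0.9  2.6] w 12.6 t 44.1
```

Emit:
{"fn": "arm_command", "kwargs": {"motion": [[5,0,0,0,0.03],[5,0,0,0,0.06],[5,0,0,0,0.09],[5,0,0,0,0.12],[5,0,0,0,0.12],[5,0,0,0,0.12],[5,0,0,0,0.12],[5,0,0,0,0.12]]}}

```text
time_s: 45.1
ee_pos: [616.4, 306.1, 101.3]
tcp_rot: [1.683, 2.643, -0.002]
ft_force: [-1.9, -1.2, 1.9]
width: 0.153
```

```bash
python3 lift.py x
```

```text
['side dz mean 0.624 +- 0.011', 'scene dz mean 0.672 +- 0.018'] tau6 -0.071 moment [-0.362  0.248 -0.103] F [-1.94 -1.16  1.88]
pos [616.4 306.2 101.4] jawyaw 0.437 j6 -0.045 -> shift [ 0.4 -0.   1.4] turn 0 F [-0.7 -1.7  2.4] w 12.8 t 45.5
```

The board came up 0.64 mm, so I'm backing off to just touching.

Emit:
{"fn": "arm_command", "kwargs": {"motion": [[5,0,0,0,-0.03],[5,0,0,0,-0.06],[5,0,0,0,-0.09],[5,0,0,0,-0.12],[5,0,0,0,-0.15],[5,0,0,0,-0.15],[5,0,0,0,-0.15],[5,0,0,0,-0.15]]}}

```text
time_s: 46.5
ee_pos: [616.4, 306.1, 101.4]
tcp_rot: [1.481, 2.762, -0.003]
ft_force: [-1.7, -2.1, 2.2]
width: 0.153
```

```bash
python3 lift.py x
```

```text
['side dz mean 0.008 +- 0.011', 'scene dz mean 0.043 +- 0.017'] tau6 0.162 moment [-0.295  0.26   0.093] F [-1.66 -2.12  2.22]
pos [616.4 306.1 101.3] jawyaw 0.587 j6 -0.195 -> shift [0.4 0.  1.3] turn 0 F [-1.3 -1.6  3.1] w 13.1 t 46.9
```

Measured lift is now 0.02 mm, which is just touching. I'll release the knob and go over to the mallet.

Run:
```python
from h import *
P=np.load("/tmp/scene0P.npy");p=cv2.imread("pics/scene0.png")
m=(P[...,2]>20)&(P[...,2]<90)&(P[...,0]>540)&(P[...,0]<730)&(P[...,1]>-360)&(P[...,1]<-160)
hsv=cv2.cvtColor(p,cv2.COLOR_BGR2HSV)
h=m&(P[...,2]>44)&(P[...,2]<56)&(hsv[...,1]>110)&(hsv[...,2]>80)
q=P[h]; c=q[:,:2]-q[:,:2].mean(0); w,v=np.linalg.eigh(c.T@c); a=np.arctan2(v[1,1],v[0,1]);print("handle",q.mean(0).round(1),a,np.sqrt(w/len(c)))
print(sum(h.ravel()))
go(620,-180,240,a+np.pi/2)
```

```text
handle [ 670.8 -294.3   54.7] 2.2877182259204254 [ 6.15541717 36.84113201]
274
pos [616.4 306.1 101.3] jawyaw 0.587 j6 -0.195 -> shift [-407.9 -265.8 -136.1] turn -0.13 F [-1.3 -1.6  3.1] w 13.1 t 46.9
```

Emit:
{"fn": "arm_command", "kwargs": {"motion": [[60,0,0,0,0],[60,0,0,0,0],[60,0,0,-20,0],[60,0,0,-60,0],[60,0,0,-110,0],[60,0,0,-140,0],[60,0,0,-140,0],[60,0,0,-140,0]]}}

```text
time_s: 47.9
ee_pos: [615.4, 306.9, 241.6]
tcp_rot: [1.48, 2.762, -0.002]
ft_force: [-0.6, 0.0, -0.6]
width: 0.702
```

```bash
python3 lift.py x
python3 - <<'E'
from h import *
go(620,-190,240,0.6)
E
```

```text
['side dz mean 0.006 +- 0.011', 'scene dz mean 0.023 +- 0.017'] tau6 0.0 moment [ 0.032  0.033 -0.007] F [-0.56  0.04 -0.57]
pos [615.3 306.8 240.6] jawyaw 0.587 j6 -0.195 -> shift [  0.3   0.4 140.6] turn 0 F [-0.5  0.9 -0.6] w 59.9 t 48.3
pos [615.3 306.8 240.6] jawyaw 0.587 j6 -0.195 -> shift [-416.3 -271.1    3.4] turn -0.013 F [-0.5  0.9 -0.6] w 59.9 t 48.3
```

Run:
```python
from h import *
go(595,-200,240,0.717)
```

```text
pos [615.3 306.8 240.6] jawyaw 0.587 j6 -0.195 -> shift [-410.7 -297.5    3.4] turn -0.13 F [-0.5  0.9 -0.6] w 59.9 t 48.3
```

Emit:
{"fn": "arm_command", "kwargs": {"motion": [[70,-50,-36,0,-0.02],[70,-100,-72,0,-0.04],[70,-150,-109,0,-0.06],[70,-200,-145,0,-0.08],[70,-250,-181,0,-0.1],[70,-300,-217,0,-0.12],[70,-350,-254,0,-0.13],[70,-390,-283,0,-0.13]]}}

```text
time_s: 49.3
ee_pos: [595.0, -177.2, 243.3]
tcp_rot: [1.3, 2.852, -0.005]
ft_force: [1.2, -0.0, -0.1]
width: 0.818
```

Emit:
{"fn": "arm_command", "kwargs": {"motion": [[70,-15,-11,0,0],[70,-18,-13,0,0],[70,-18,-13,0,0],[70,-18,-13,0,0],[70,-18,-13,0,0],[70,-18,-13,0,0],[70,-18,-13,0,0],[70,-18,-13,0,0]]}}

```text
time_s: 50.3
ee_pos: [597.1, -199.3, 243.5]
tcp_rot: [1.3, 2.852, -0.005]
ft_force: [0.8, -0.2, 0.4]
width: 0.82
```

```bash
cat > mal.py <<'E'
from h import *
import sys
p,d,i=cam("wrist");p,d,i=cam("wrist")
cv2.imwrite(f"pics/{sys.argv[1]}.png",p); np.savez("/tmp/mal.npz",p=p,d=d)
P=unproj(i,*np.meshgrid(np.arange(560),np.arange(420)),d)
near=(d>0)&(np.hypot(P[...,0]-650,P[...,1]-270)<150)
m=near&(P[...,2]>66)&(P[...,2]<82); q=P[m]
print("head top",m.sum(),np.median(q[:,2]).round(1),cv2.minEnclosingCircle(q[:,:2].astype(np.float32)),q.mean(0).round(1))
m=near&(P[...,2]>48)&(P[...,2]<62)&(np.hypot(P[...,0]-611,P[...,1]-226)>28); q=P[m]
c=q[:,:2]-q[:,:2].mean(0); w,v=np.linalg.eigh(c.T@c); print("handle",m.sum(),q.mean(0).round(1),np.arctan2(v[1,1],v[0,1]).round(3),cv2.minAreaRect(q[:,:2].astype(np.float32)))
hsv=cv2.cvtColor(p,cv2.COLOR_BGR2HSV)
go(611,-226,60,0.717)
E
python3 mal.py m1
```

```text
head top 0 nan ((0.0, 0.0), 0.0) [nan nan nan]
handle 0 [nan nan nan] 1.571 ((0.0, 0.0), (0.0, 0.0), 0.0)
pos [ 597.1 -199.4  243.5] jawyaw 0.716 j6 -1.117 -> shift [-27.8  -7.  183.7] turn -0.001 F [ 0.8  0.4 -0.8] w 70.0 t 50.4
  return _methods._mean(a, axis=axis, dtype=dtype,
  ret = ret.dtype.type(ret / rcount)
mal.py:8: RuntimeWarning: Mean of empty slice.
  print("head top",m.sum(),np.median(q[:,2]).round(1),cv2.minEnclosingCircle(q[:,:2].astype(np.float32)),q.mean(0).round(1))
  ret = um.true_divide(
mal.py:10: RuntimeWarning: Mean of empty slice.
  c=q[:,:2]-q[:,:2].mean(0); w,v=np.linalg.eigh(c.T@c); print("handle",m.sum(),q.mean(0).round(1),np.arctan2(v[1,1],v[0,1]).round(3),cv2.minAreaRect(q[:,:2].astype(np.float32)))
```

View pics/m1.png

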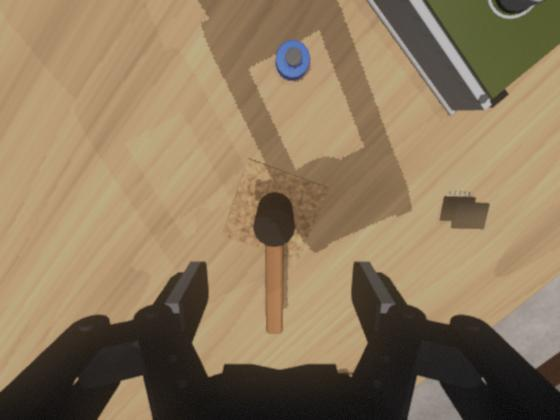

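```bash
sed -i 's/P\[...,1\]-270/P[...,1]+270/; s/P\[...,1\]-226/P[...,1]+226/' mal.py; python3 mal.py m1
python3 - <<'E'
from h import *
Z=np.load("/tmp/mal.npz");p=Z['p'];i=r.camera_info("wrist")
hsv=cv2.cvtColor(p,cv2.COLOR_BGR2HSV)
# mat corners: fine
lab=cv2.cvtColor(p,cv2.COLOR_BGR2LAB).astype(int)
for (u,v) in [(250,180),(310,190),(200,180),(290,250)]: print(u,v,hsv[v,u],lab[v,u])
cv2.imwrite("pics/mat.png",cv2.resize(p[140:270,210:350],(700,650))[:600])
E
```

```text
head top 1309 71.7 ((613.3463134765625, -226.29432678222656), 20.686824798583984) [ 612.7 -225.4   71.6]
handle 1530 [ 665.8 -287.2   53.4] 2.28 ((668.150146484375, -289.7970275878906), (19.94264793395996, 113.50828552246094), 41.08064651489258)
pos [ 597.1 -199.4  243.5] jawyaw 0.716 j6 -1.117 -> shift [-27.8  -7.  183.7] turn -0.001 F [0.  0.5 0.4] w 70.0 t 50.5
250 180 [ 15 111 161] [142 136 153]
310 190 [ 16 114 130] [115 135 149]
200 180 [ 18  90 186] [171 132 152]
290 250 [ 16 106 181] [161 135 155]
```

View pics/mat.png

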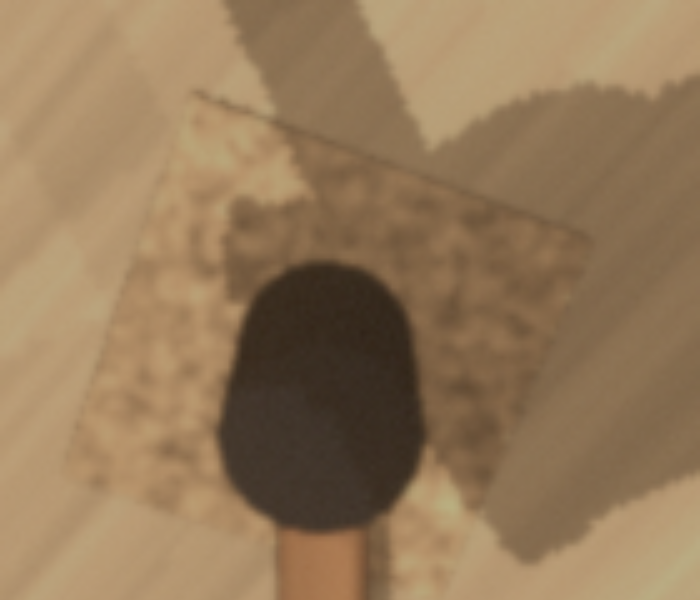

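Run:
```python
from h import *
i=r.camera_info("wrist")
for c in [(195,92),(592,238),(68,485),(330,361)]: print(plane(i,210+c[0]/5,140+c[1]/5,5.).round(1))
go(613.3,-226.3,57,0.715)
```

```text
[ 553.2 -201.1    5. ]
[ 644.5 -166.6    5. ]
[ 590.5 -295.9    5. ]
[ 618.1 -229.5    5. ]
pos [ 597.1 -199.4  243.5] jawyaw 0.716 j6 -1.117 -> shift [-29.5  -5.4 186.7] turn 0.001 F [0.  0.5 0.4] w 70.0 t 50.5
```

Emit:
{"fn": "arm_command", "kwargs": {"motion": [[70,-15,-3,40,0],[70,-29.5,-5.4,85,0],[70,-29.5,-5.4,130,0],[70,-29.5,-5.4,165,0],[70,-29.5,-5.4,182,0],[70,-29.5,-5.4,186.5,0],[70,-29.5,-5.4,186.5,0],[70,-29.5,-5.4,186.5,0]]}}

```text
time_s: 51.5
ee_pos: [614.6, -226.8, 59.3]
tcp_rot: [1.298, 2.849, -0.005]
ft_force: [-0.6, -0.5, 0.4]
width: 0.819
```

Emit:
{"fn": "arm_command", "kwargs": {"motion": [[20,0,0,0,0],[20,0,0,0,0],[20,0,0,0,0],[20,0,0,0,0],[20,0,0,-5,0],[20,0,0,-20,0],[20,0,0,-40,0],[20,0,0,-40,0]], "grip_force": 110}}

```text
time_s: 52.5
ee_pos: [616.2, -227.4, 102.9]
tcp_rot: [1.296, 2.844, -0.005]
ft_force: [0.9, -0.3, -2.6]
width: 0.466
```

Run:
```python
from h import *
go(636.3,140.4,200,0.715)
p,d,i=cam("wrist");cv2.imwrite("pics/m2.png",p)
p,d,i=cam("side");cv2.imwrite("pics/m2s.png",cv2.resize(p[120:260,260:420],(800,700))[:600])
go(636.3,140.4,200,0.715)
```

```text
pos [ 616.2 -227.4  102.9] jawyaw 0.716 j6 -1.145 -> shift [ 262.8  256.9 -100.3] turn 0.001 F [ 0.9 -0.3 -2.6] w 39.8 t 52.5
pos [ 614.7 -226.8  100.1] jawyaw 0.716 j6 -1.145 -> shift [ 261.6  257.4 -102.5] turn 0.001 F [-0.   0.5 -2.1] w 40.3 t 52.6
```

View pics/m2.png

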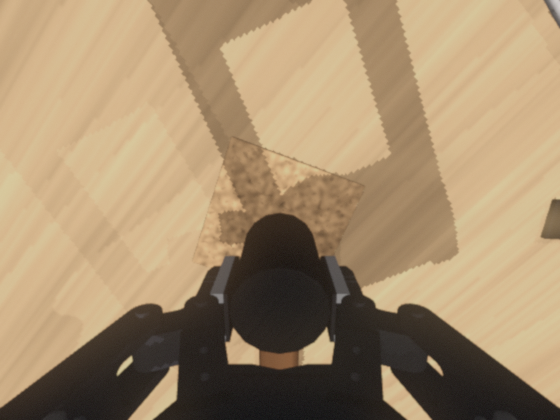

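View pics/m2s.png

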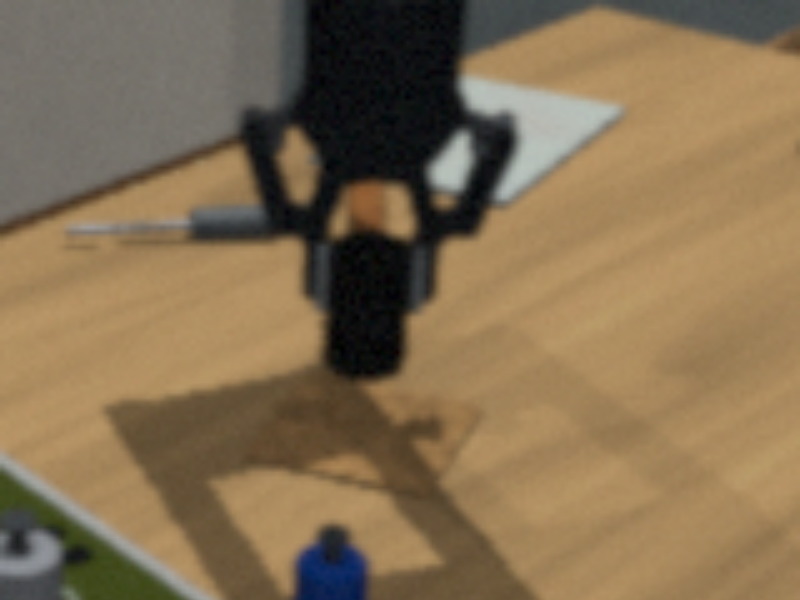

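Emit:
{"fn": "arm_command", "kwargs": {"motion": [[20,0,0,-60,0],[20,20,20,-88,0],[20,60,59,-92,0],[20,100,98,-92,0],[20,140,138,-92,0],[20,180,177,-92,0],[20,220,216,-92,0],[20,250,246,-92,0]]}}

```text
time_s: 53.6
ee_pos: [634.6, 126.5, 188.5]
tcp_rot: [1.297, 2.85, -0.006]
ft_force: [-0.2, -0.1, -2.0]
width: 0.466
```

Run:
```python
from h import *
go(636.3,140.4,192,0.715)
```

```text
pos [634.6 126.5 188.5] jawyaw 0.717 j6 -0.594 -> shift [ 9.4 10.4 -3.6] turn 0.002 F [-0.2 -0.1 -2. ] w 39.8 t 53.6
```

Emit:
{"fn": "arm_command", "kwargs": {"motion": [[20,9.4,10.4,-3,0],[20,9.4,10.4,-3,0],[20,9.4,10.4,-3,0],[20,9.4,10.4,-3,0],[20,9.4,10.4,-3,0],[20,9.4,10.4,-3,0],[20,9.4,10.4,-3,0],[20,9.4,10.4,-3,0]]}}

```text
time_s: 54.6
ee_pos: [636.3, 140.4, 191.5]
tcp_rot: [1.296, 2.85, -0.006]
ft_force: [-0.1, -0.4, -1.4]
width: 0.467
```

```bash
cat > chk.py <<'E'
from h import *
import sys
n=sys.argv[1]
go(636.3,140.4,192,0.715)
for c,box,sz in [("side",(170,320,180,290),5),("scene",(240,400,110,250),4)]:
    p,d,i=cam(c);cv2.imwrite(f"pics/{n}_{c}.png",cv2.resize(p[box[2]:box[3],box[0]:box[1]],None,fx=sz,fy=sz,interpolation=cv2.INTER_CUBIC))
    P=unproj(i,*np.meshgrid(np.arange(560),np.arange(420)),d)
    for nm,x,y in [("C",636.3,140.4),("A",628.2,56.1),("B",552,65.1)]:
        m=(d>0)&(np.hypot(P[...,0]-x,P[...,1]-y)<9)&(P[...,2]>86)&(P[...,2]<118)
        if m.sum()>5:
            z=P[m][:,2]; print(c,nm,m.sum(),"z 90pct",np.percentile(z,90).round(1),"hist>104",(z>104).sum(),P[m][z>np.percentile(z,60)].mean(0).round(1))
        else: print(c,nm,"few",m.sum())
E
python3 chk.py b0
python3 - <<'E'
from h import *
p,d,i=cam("wrist");cv2.imwrite("pics/b0w.png",p)
P=unproj(i,*np.meshgrid(np.arange(560),np.arange(420)),d)
pos=tool()[0]
m=(d>0)&(abs(P[...,2]-pos[2]-14)<15)&(np.hypot(P[...,0]-pos[0],P[...,1]-pos[1])<26)
print(pos, np.median(P[m][:,2]), cv2.minEnclosingCircle(P[m][:,:2].astype(np.float32)))
E
```

```text
pos [636.3 140.4 191.5] jawyaw 0.717 j6 -0.573 -> shift [ 0.   0.  -0.5] turn 0.002 F [-0.1 -0.4 -1.4] w 39.9 t 54.6
side C 77 z 90pct 108.9 hist>104 34 [635.7 139.1 108.5]
side A 61 z 90pct 109.1 hist>104 28 [627.5  55.3 108.5]
side B 77 z 90pct 109.3 hist>104 36 [551.1  63.8 108.8]
scene C 60 z 90pct 111.7 hist>104 31 [637.7 138.9 111. ]
scene A 72 z 90pct 111.8 hist>104 37 [628.9  53.5 111.4]
scene B 62 z 90pct 111.8 hist>104 32 [553.7  63.7 111. ]
[636.27879009 140.47176753 191.45075904] 202.01799269505537 ((634.6168212890625, 142.5329132080078), 24.974313735961914)
```

View pics/b0_side.png

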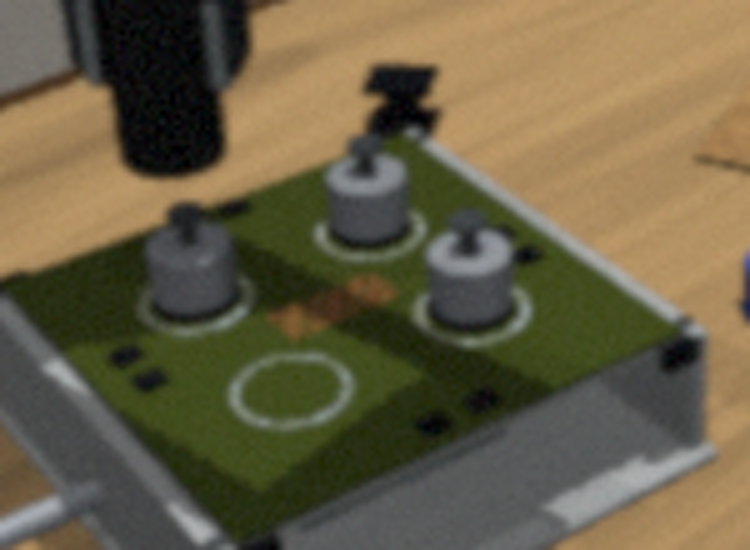

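View pics/b0_scene.png

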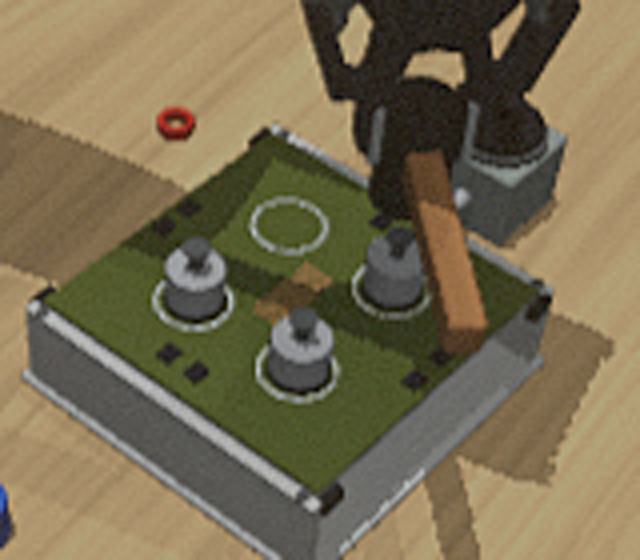

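Emit:
{"fn": "arm_command", "kwargs": {"motion": [[20,0,0,10,0],[20,0,0,10,0],[20,0,0,39,0],[20,0,0,10,0],[20,0,0,0,0],[20,0,0,0,0],[20,0,0,0,0],[20,0,0,0,0]]}}

```text
time_s: 55.75
ee_pos: [635.7, 140.4, 190.2]
tcp_rot: [1.297, 2.852, -0.007]
ft_force: [-0.6, 0.2, -2.4]
width: 0.47
```

```bash
python3 chk.py b1
```

```text
pos [635.7 140.4 190.2] jawyaw 0.717 j6 -0.573 -> shift [-0.4  0.5 -1.8] turn 0.002 F [-0.6  0.2 -2.4] w 40.1 t 55.75
side C 47 z 90pct 99.6 hist>104 0 [634.4 139.6  99.1]
side A 62 z 90pct 108.9 hist>104 29 [627.   55.1 108.4]
side B 75 z 90pct 109.4 hist>104 35 [551.2  64.4 108.9]
scene C 41 z 90pct 102.0 hist>104 0 [636.8 139.  101.7]
scene A 66 z 90pct 112.3 hist>104 35 [628.6  55.  111.7]
scene B 61 z 90pct 112.4 hist>104 30 [553.5  63.9 111.3]
```

View pics/b1_side.png

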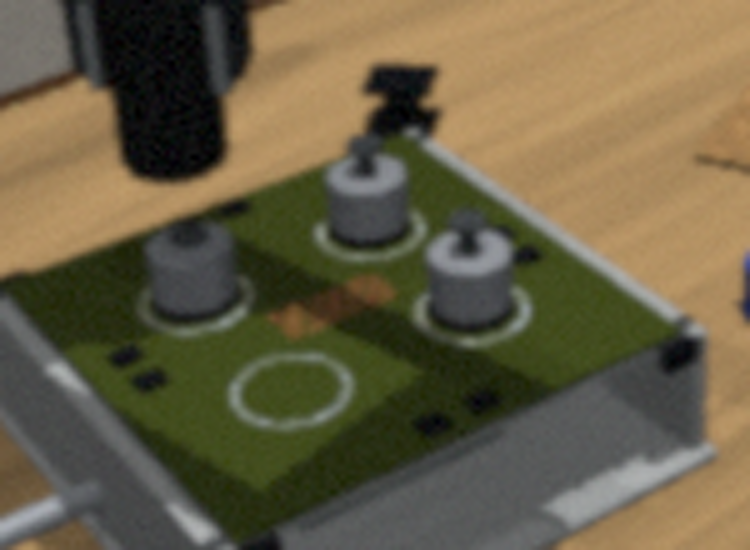

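One blow dropped pin C by about 9.4 mm. I'll give it one deeper blow to be sure it is seated.

Emit:
{"fn": "arm_command", "kwargs": {"motion": [[20,0,0,8,0],[20,0,0,8,0],[20,0,0,41,0],[20,0,0,10,0],[20,0,0,-1,0],[20,0,0,-1,0],[20,0,0,-1,0],[20,0,0,-1,0]]}}

```text
time_s: 56.85
ee_pos: [635.1, 140.3, 190.1]
tcp_rot: [1.298, 2.853, -0.009]
ft_force: [0.8, -0.1, -3.1]
width: 0.469
```

```bash
python3 chk.py b2
python3 - <<'E'
from h import *
go(628.2,56.1,192,0.715)
E
```

```text
pos [635.1 140.3 190.1] jawyaw 0.717 j6 -0.573 -> shift [-0.7  0.9 -1.9] turn 0.002 F [ 0.8 -0.1 -3.1] w 40.1 t 56.85
side C 47 z 90pct 99.3 hist>104 0 [635.  139.6  99. ]
side A 62 z 90pct 108.8 hist>104 28 [627.   55.2 108.5]
side B 76 z 90pct 109.4 hist>104 35 [551.   64.1 108.9]
scene C 41 z 90pct 101.9 hist>104 0 [637.2 138.1 101.5]
scene A 66 z 90pct 111.8 hist>104 33 [628.9  55.1 111.4]
scene B 58 z 90pct 111.9 hist>104 30 [553.9  63.6 111.4]
pos [635.4 140.3 190.5] jawyaw 0.717 j6 -0.573 -> shift [-58.8 -60.7  -0.8] turn 0.002 F [ 0.2  0.5 -2.6] w 40.0 t 56.95
```

Pin C is unchanged by the second blow, so it is seated. Next is A.

Emit:
{"fn": "arm_command", "kwargs": {"motion": [[20,-30,-31,-1,0],[20,-50,-52,-1,0],[20,-58.5,-60.5,-1,0],[20,-58.5,-60.5,-1,0],[20,-58.5,-60.5,-1,0],[20,-58.5,-60.5,-1,0],[20,-58.5,-60.5,-1,0],[20,-58.5,-60.5,-1,0]]}}

```text
time_s: 57.95
ee_pos: [628.2, 56.9, 192.1]
tcp_rot: [1.297, 2.853, -0.008]
ft_force: [0.8, 0.1, -2.2]
width: 0.471
```

```bash
python3 chk.py b3;python3 - <<'E'
from h import *
go(628.2,56.1,192,0.715)
E
```

```text
pos [628.2  56.9 192.1] jawyaw 0.718 j6 -0.703 -> shift [57.6 61.  -0.5] turn 0.003 F [ 0.8  0.1 -2.2] w 40.2 t 57.95
side C 49 z 90pct 99.4 hist>104 0 [634.9 139.2  99. ]
side A 62 z 90pct 109.2 hist>104 28 [626.9  55.4 108.7]
side B 75 z 90pct 108.8 hist>104 34 [551.9  63.9 108.4]
scene C 38 z 90pct 102.0 hist>104 0 [636.  139.1 101.8]
scene A 59 z 90pct 111.7 hist>104 28 [627.1  53.2 111.1]
scene B 64 z 90pct 112.3 hist>104 32 [553.8  63.4 111.4]
pos [628.2  56.7 192.1] jawyaw 0.717 j6 -0.703 -> shift [-0.4 -0.4  0.1] turn 0.002 F [-0.5 -0.2 -2.4] w 40.3 t 58.05
```

Now a blow on A, aimed at the same lowest point (TCP about 150).

Emit:
{"fn": "arm_command", "kwargs": {"motion": [[20,-0.4,-0.4,10,0],[20,-0.4,-0.4,10,0],[20,-0.4,-0.4,41,0],[20,-0.4,-0.4,10,0],[20,-0.4,-0.4,0,0],[20,-0.4,-0.4,0,0],[20,-0.4,-0.4,0,0],[20,-0.4,-0.4,0,0]]}}

```text
time_s: 59.05
ee_pos: [627.6, 56.1, 191.0]
tcp_rot: [1.298, 2.854, -0.009]
ft_force: [-0.5, 0.2, -2.9]
width: 0.466
```

```bash
python3 chk.py b4
```

```text
pos [627.6  56.1 191. ] jawyaw 0.717 j6 -0.704 -> shift [57.8 62.  -1.6] turn 0.002 F [-0.5  0.2 -2.9] w 39.8 t 59.05
side C 47 z 90pct 99.2 hist>104 0 [634.8 139.5  98.8]
side A 42 z 90pct 99.4 hist>104 0 [627.3  55.6  99. ]
side B 75 z 90pct 109.2 hist>104 34 [551.3  64.2 108.7]
scene C 40 z 90pct 102.5 hist>104 0 [637.  139.2 101.9]
scene A 33 z 90pct 101.9 hist>104 0 [628.   53.  101.6]
scene B 59 z 90pct 112.5 hist>104 30 [553.9  63.3 111.6]
```

Emit:
{"fn": "arm_command", "kwargs": {"motion": [[20,0,0,8,0],[20,0,0,8,0],[20,0,0,41,0],[20,0,0,10,0],[20,0,0,-1,0],[20,0,0,-1,0],[20,0,0,-1,0],[20,0,0,-1,0]]}}

```text
time_s: 60.15
ee_pos: [627.1, 56.1, 191.0]
tcp_rot: [1.298, 2.855, -0.01]
ft_force: [-0.2, 0.2, -2.9]
width: 0.467
```

```bash
python3 chk.py b5;python3 - <<'E'
from h import *
go(552,65.1,192,0.715)
E
```

```text
pos [627.1  56.1 191. ] jawyaw 0.717 j6 -0.704 -> shift [57.5 62.4 -1.6] turn 0.002 F [-0.2  0.2 -2.9] w 39.9 t 60.15
side C 44 z 90pct 99.2 hist>104 0 [636.1 139.9  99. ]
side A 42 z 90pct 99.5 hist>104 0 [626.8  54.7  99.1]
side B 75 z 90pct 108.7 hist>104 34 [551.   63.9 108.4]
scene C 36 z 90pct 102.1 hist>104 0 [636.2 139.  101.8]
scene A 32 z 90pct 101.6 hist>104 0 [627.7  53.4 101.4]
scene B 57 z 90pct 111.7 hist>104 29 [553.3  64.4 111.2]
pos [627.3  56.1 191.4] jawyaw 0.717 j6 -0.704 -> shift [ 56.3 -50.8  -0.9] turn 0.002 F [ 0.3  0.6 -2.3] w 39.7 t 60.25
```

Emit:
{"fn": "arm_command", "kwargs": {"motion": [[20,28,-25,-1,0],[20,48,-44,-1,0],[20,56.3,-50.8,-1,0],[20,56.3,-50.8,-1,0],[20,56.3,-50.8,-1,0],[20,56.3,-50.8,-1,0],[20,56.3,-50.8,-1,0],[20,56.3,-50.8,-1,0]]}}

```text
time_s: 61.25
ee_pos: [552.2, 65.1, 192.0]
tcp_rot: [1.298, 2.855, -0.01]
ft_force: [0.7, -0.1, -3.2]
width: 0.471
```

```bash
python3 chk.py b6;python3 - <<'E'
from h import *
go(552,65.1,192,0.715)
E
```

```text
pos [552.2  65.1 192. ] jawyaw 0.717 j6 -0.686 -> shift [  1.5 112.9  -0.4] turn 0.002 F [ 0.7 -0.1 -3.2] w 40.3 t 61.25
side C 49 z 90pct 99.1 hist>104 0 [635.1 139.6  98.9]
side A 41 z 90pct 99.4 hist>104 0 [627.7  55.1  99. ]
side B 77 z 90pct 109.4 hist>104 35 [551.2  64.5 108.8]
scene C 39 z 90pct 102.1 hist>104 0 [637.1 138.1 101.8]
scene A 43 z 90pct 102.1 hist>104 1 [629.5  54.4 101.9]
scene B 24 z 90pct 111.1 hist>104 10 [549.6  60.6 110.5]
pos [552.1  65.1 192.1] jawyaw 0.717 j6 -0.686 -> shift [ 0.1 -0.1  0.1] turn 0.002 F [-0.5 -0.  -3.5] w 40.0 t 61.35
```

Emit:
{"fn": "arm_command", "kwargs": {"motion": [[20,0,0,10,0],[20,0,0,10,0],[20,0,0,41,0],[20,0,0,10,0],[20,0,0,0,0],[20,0,0,0,0],[20,0,0,0,0],[20,0,0,0,0]]}}

```text
time_s: 62.35
ee_pos: [551.5, 65.1, 191.0]
tcp_rot: [1.299, 2.856, -0.011]
ft_force: [-0.6, -0.1, -2.1]
width: 0.471
```

```bash
python3 chk.py b7
```

```text
pos [551.5  65.1 191. ] jawyaw 0.717 j6 -0.686 -> shift [  1.  113.4  -1.5] turn 0.002 F [-0.6 -0.1 -2.1] w 40.2 t 62.35
side C 48 z 90pct 99.2 hist>104 0 [635.  138.6  98.8]
side A 40 z 90pct 99.1 hist>104 0 [627.5  54.6  98.7]
side B 51 z 90pct 99.5 hist>104 0 [551.7  63.5  99.1]
scene C 39 z 90pct 101.5 hist>104 0 [636.4 138.6 101.5]
scene A 45 z 90pct 102.3 hist>104 0 [629.6  53.5 101.9]
scene B 12 z 90pct 102.5 hist>104 0 [549.   60.2 102.2]
```

Emit:
{"fn": "arm_command", "kwargs": {"motion": [[20,0,0,8,0],[20,0,0,8,0],[20,0,0,41,0],[20,0,0,10,0],[20,0,0,-1,0],[20,0,0,-1,0],[20,0,0,-1,0],[20,0,0,-1,0]]}}

```text
time_s: 63.45
ee_pos: [551.1, 65.1, 191.2]
tcp_rot: [1.299, 2.857, -0.012]
ft_force: [-0.7, 0.1, -2.2]
width: 0.466
```

```bash
python3 chk.py b8
python3 - <<'E'
from h import *
go(617,-228,150,0.715)
p,d,i=cam("scene");cv2.imwrite("pics/b8c.png",p)
E
```

```text
pos [551.1  65.1 191.2] jawyaw 0.717 j6 -0.686 -> shift [  0.8 113.7  -1.5] turn 0.002 F [-0.7  0.1 -2.2] w 39.8 t 63.45
side C 47 z 90pct 99.5 hist>104 0 [634.9 140.1  99.1]
side A 41 z 90pct 99.7 hist>104 0 [626.8  54.9  99.3]
side B 50 z 90pct 99.6 hist>104 0 [549.4  63.9  99.2]
scene C 41 z 90pct 102.2 hist>104 0 [637.1 139.  101.7]
scene A 46 z 90pct 101.8 hist>104 1 [628.1  55.2 101.9]
scene B 13 z 90pct 102.1 hist>104 0 [550.4  60.5 102.2]
pos [551.3  65.1 191.5] jawyaw 0.717 j6 -0.686 -> shift [-263.8 -142.9   43.9] turn 0.002 F [ 0.9  0.2 -2.5] w 40.0 t 63.55
```

View pics/b8c.png

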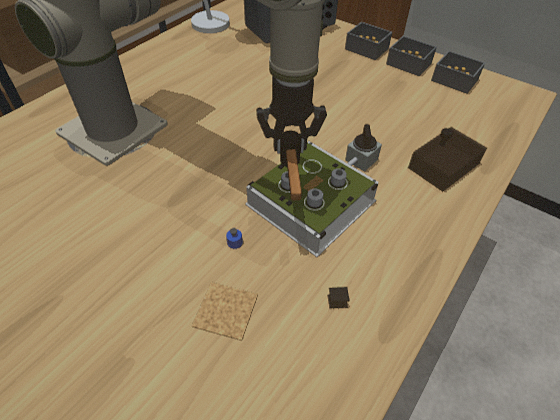

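View pics/b8_side.png

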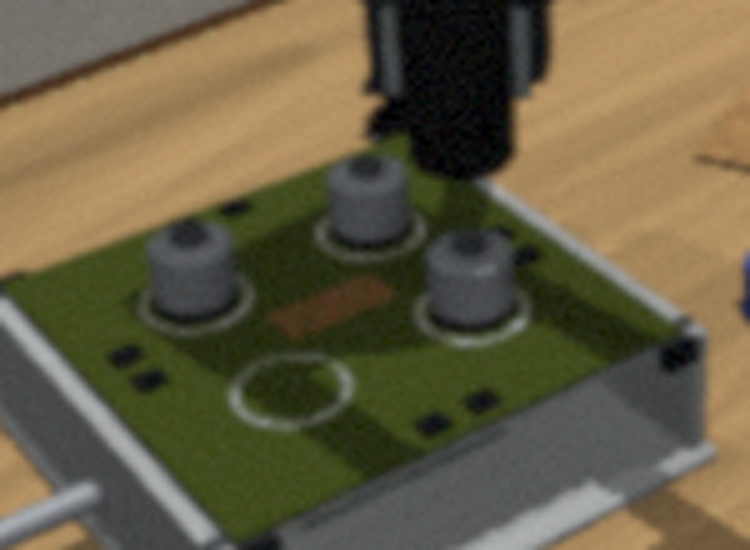

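All three pins are down and the feet are still in their rings. The empty mat shows at px (193–257, 285–338). I'll take its centre from two views, then carry the mallet back.

Run:
```python
from h import *
i=r.camera_info("scene"); c=np.array([(221,285),(257.5,291.5),(243,338),(193,324)],float)
X=plane(i,c[:,0],c[:,1],5.); print(X.round(1).tolist(),X.mean(0).round(1))
p,d,i=cam("side");cv2.imwrite("pics/ms.png",cv2.resize(p[180:225,295:370],None,fx=8,fy=8))
go(617,-230,150,0.715)
```

```text
[[574.7, -196.8, 5.0], [643.1, -164.3, 5.0], [682.0, -257.1, 5.0], [588.4, -292.0, 5.0]] [ 622.1 -227.6    5. ]
pos [551.5  65.1 191.8] jawyaw 0.717 j6 -0.686 -> shift [-265.2 -144.3   44.3] turn 0.002 F [ 1.1 -0.8 -2.7] w 39.9 t 63.65
```

View pics/ms.png

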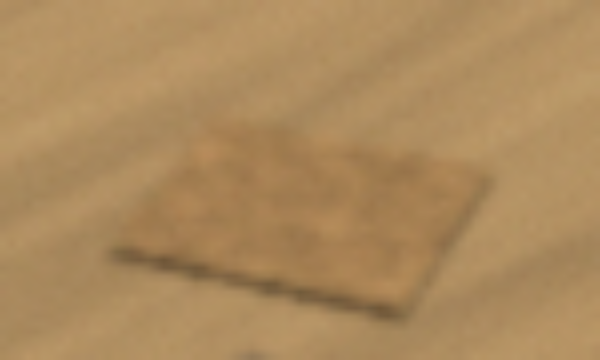

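Emit:
{"fn": "arm_command", "kwargs": {"motion": [[20,-40,-22,0,0],[20,-85,-46,0,0],[20,-130,-70,0,0],[20,-175,-94,5,0],[20,-215,-116,15,0],[20,-245,-133,30,0],[20,-260,-141,40,0],[20,-265,-143,42,0]]}}

```text
time_s: 64.65
ee_pos: [617.2, -229.2, 150.8]
tcp_rot: [1.301, 2.858, -0.011]
ft_force: [-0.6, -0.2, -3.1]
width: 0.467
```

Run:
```python
from h import *
i=r.camera_info("side"); c=np.array([(13,208),(130,92),(480,190),(375,306)],float)
print(plane(i,295+c[:,0]/8,180+c[:,1]/8,5.).mean(0).round(1))
p,d,i=cam("wrist");p,d,i=cam("wrist");cv2.imwrite("pics/m5.png",p)
P=unproj(i,*np.meshgrid(np.arange(560),np.arange(420)),d); pos=tool()[0]
m=(d>0)&(abs(P[...,2]-pos[2]-14)<5)&(np.hypot(P[...,0]-pos[0],P[...,1]-pos[1])<30)
print(pos, np.median(P[m][:,2])-pos[2], cv2.minEnclosingCircle(P[m][:,:2].astype(np.float32)))
go(617,-230,60,0.715)
```

```text
[ 631.8 -222.3    5. ]
[ 617.89561763 -228.40574347  152.0114606 ] 13.109356989046091 ((613.5706787109375, -223.25027465820312), 27.732341766357422)
pos [ 617.9 -228.4  152. ] jawyaw 0.717 j6 -1.144 -> shift [-0.1 -1.3 92. ] turn 0.002 F [-0.4  0.3 -2.3] w 40.2 t 64.75
```

View pics/m5.png

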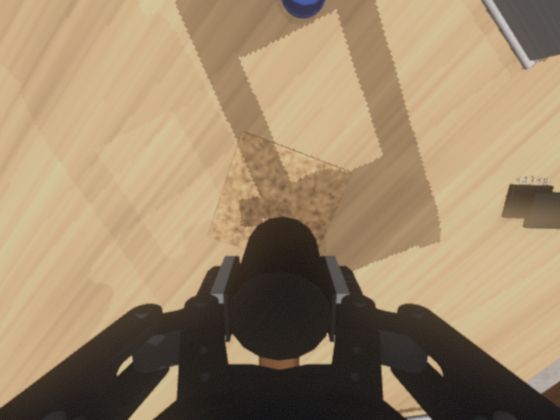

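Run:
```python
from h import *
i=r.camera_info("side"); c=np.array([(205,125),(490,180),(405,318),(110,252)],float)
X=plane(i,295+c[:,0]/8,180+c[:,1]/8,5.);print(X.round(1).tolist(),X.mean(0).round(1))
```

```text
[[674.4, -250.2, 5.0], [581.1, -287.8, 5.0], [546.6, -198.3, 5.0], [638.8, -163.4, 5.0]] [ 610.2 -224.9    5. ]
```

Emit:
{"fn": "arm_command", "kwargs": {"motion": [[20,0,-1,25,0],[20,0,-1,55,0],[20,0,-1,75,0],[20,0,-1,85,0],[20,0,-1,89,0],[20,0,-1,90,0],[20,0,-1,90,0],[20,0,-1,90,0]]}}

```text
time_s: 65.75
ee_pos: [617.6, -230.0, 62.9]
tcp_rot: [1.299, 2.856, -0.011]
ft_force: [-0.5, 0.3, -2.8]
width: 0.47
```

Run:
```python
from h import *
go(617,-229.5,58,0.715)
```

```text
pos [ 617.6 -230.    62.9] jawyaw 0.717 j6 -1.145 -> shift [ 0.8 -0.1  4.9] turn 0.002 F [-0.5  0.3 -2.8] w 40.1 t 65.75
```

Emit:
{"fn": "arm_command", "kwargs": {"motion": [[20,1.5,0,1,0],[20,1.5,0,2,0],[20,1.5,0,3,0],[20,1.5,0,3.5,0],[20,1.5,0,4,0],[20,1.5,0,4.5,0],[20,1.5,0,4.5,0],[20,1.5,0,4.5,0]]}}

```text
time_s: 66.75
ee_pos: [616.6, -229.0, 58.4]
tcp_rot: [1.299, 2.856, -0.011]
ft_force: [-0.0, -1.0, -2.1]
width: 0.471
```

Run:
```python
from h import *
go(617,-229.5,58,0.715)
p,d,i=cam("side");cv2.imwrite("pics/m6s.png",cv2.resize(p[140:240,270:410],None,fx=5,fy=5,interpolation=cv2.INTER_CUBIC))
```

```text
pos [ 616.6 -229.    58.4] jawyaw 0.717 j6 -1.144 -> shift [-0.6 -0.   0.4] turn 0.002 F [-0.  -1.  -2.1] w 40.2 t 66.75
```

View pics/m6s.png

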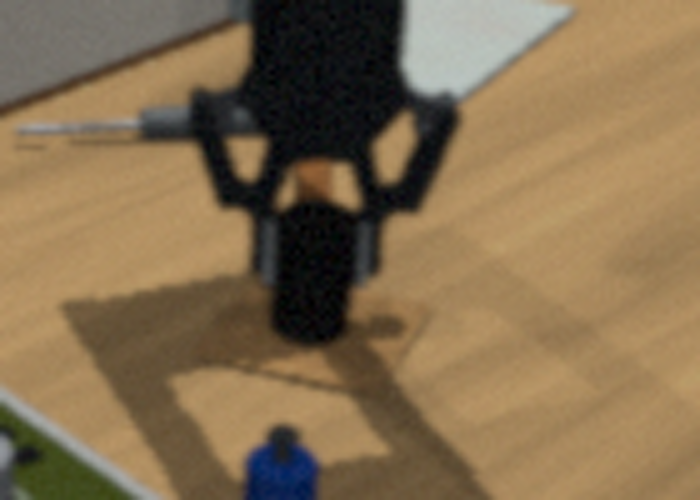

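Near the mat, with no contact force yet. I'll lower in small steps.

Emit:
{"fn": "arm_command", "kwargs": {"motion": [[20,0,0,0.5,0],[20,0,0,1,0],[20,0,0,1.5,0],[20,0,0,2,0],[20,0,0,2.5,0],[20,0,0,2.5,0],[20,0,0,2.5,0],[20,0,0,2.5,0]]}}

```text
time_s: 67.8
ee_pos: [617.0, -229.3, 58.1]
tcp_rot: [1.298, 2.855, -0.011]
ft_force: [-7.6, 3.1, 13.0]
width: 0.469
```

Run:
```python
from h import *
go(617,-229.5,58,0.715)
```

```text
pos [ 617.  -229.3   58.1] jawyaw 0.717 j6 -1.144 -> shift [-0.2 -0.2  0.1] turn 0.002 F [-7.6  3.1 13. ] w 40.0 t 67.8
```

Contact (+13 N). I'll relax 2 mm, open slowly and lift off straight up.

Emit:
{"fn": "arm_command", "kwargs": {"motion": [[20,0,0,0,0],[20,0,0,0,0],[55,0,0,0,0],[70,0,0,0,0],[70,0,0,0,0],[70,0,0,-15,0],[70,0,0,-50,0],[70,0,0,-100,0]], "grip_force": 20}}

```text
time_s: 68.8
ee_pos: [615.9, -228.0, 158.4]
tcp_rot: [1.299, 2.857, -0.011]
ft_force: [0.2, -0.9, -0.2]
width: 0.815
```

Emit:
{"fn": "arm_command", "kwargs": {"motion": [[70,0,0,-40,0],[70,0,0,-80,0],[70,0,0,-80,0],[70,0,0,-80,0],[70,0,0,-80,0],[70,0,0,-80,0],[70,0,0,-80,0],[70,0,0,-80,0]]}}

```text
time_s: 69.8
ee_pos: [615.8, -227.3, 238.1]
tcp_rot: [1.3, 2.858, -0.011]
ft_force: [0.6, -0.4, 0.1]
width: 0.82
```

```bash
python3 lift.py x; python3 chk.py f
python3 - <<'E'
from h import *
for n in ("scene","side","wrist"):
    p,d,i=cam(n);cv2.imwrite(f"pics/f_{n}.png",p)
    if n=="wrist":
        P=unproj(i,*np.meshgrid(np.arange(560),np.arange(420)),d)
        near=(d>0)&(np.hypot(P[...,0]-617,P[...,1]+229)<60)
        q=P[near&(P[...,2]>64)&(P[...,2]<85)]; print("head",np.percentile(q[:,2],[5,50,95]).round(1),cv2.minEnclosingCircle(q[:,:2].astype(np.float32)))
E
```

```text
['side dz mean 0.014 +- 0.011', 'scene dz mean 0.054 +- 0.018'] tau6 0.0 moment [-0.006  0.029 -0.048] F [ 0.6  -0.4   0.15]
pos [ 616.  -227.4  238.5] jawyaw 0.717 j6 -1.145 -> shift [402.9 351.8 134.4] turn 0 F [-0.5 -0.3 -0.1] w 70.4 t 70.2
pos [ 616.  -227.4  238.5] jawyaw 0.717 j6 -1.145 -> shift [264.  257.3  43.7] turn 0.002 F [-0.5 -0.3 -0.1] w 70.4 t 70.2
side C 49 z 90pct 99.3 hist>104 0 [635.  138.6  98.6]
side A 42 z 90pct 99.3 hist>104 0 [627.6  55.5  98.9]
side B 53 z 90pct 99.2 hist>104 0 [552.   63.3  99. ]
scene C 36 z 90pct 102.4 hist>104 0 [637.1 138.6 102. ]
scene A 45 z 90pct 101.9 hist>104 0 [627.8  53.5 101.5]
scene B 37 z 90pct 102.3 hist>104 0 [553.   63.2 102. ]
head [69.4 71.8 72.9] ((617.297607421875, -228.75357055664062), 20.847309112548828)
```

View pics/f_scene.png

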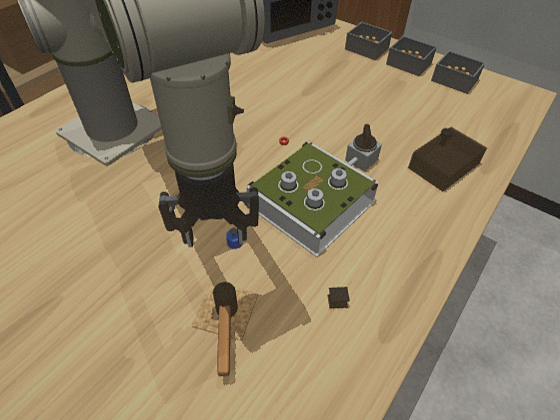

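View pics/f_side.png

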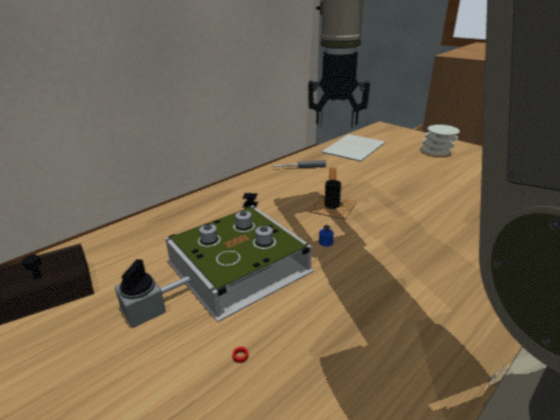

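View pics/f_wrist.png

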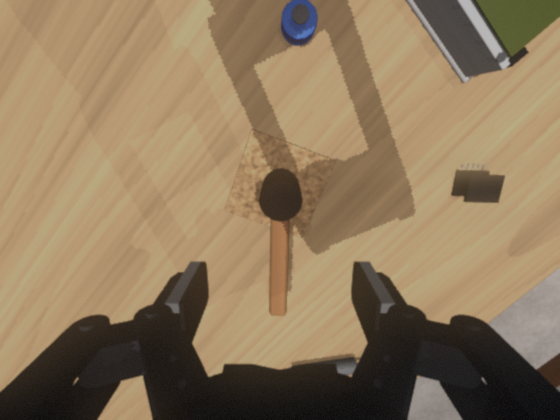

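Run:
```python
from h import *
print(r.sign_off()); print(r.sense()['time_s'])
```

```text
the job is handed in; nothing more can be done
None
the job is handed in; nothing more can be done
```

I handed the job in at about 70 s of the 210 s allowed. No verdict was reported.

- **Feet:** only three steel feet were there. Each stands upright on its own ring, within about 1 mm of the ring's centre when placed. I left the blue look-alike, the bobbin and the bezel alone.
- **Jack:** I turned the knob until the board began to rise, overshooting to about 0.64 mm, then backed off. The board now reads 0.01–0.05 mm above its resting height, so it is just touching. The platform itself is hidden in every view, so this comes from the board's height and the knob angle, not from seeing the gap.
- **Pins:** after backing the board I gave each pin two brisk blows with the mallet held by its head. Each dropped about 9.5 mm on the first blow and did not move on the second, against the roughly 10 mm expected.
- **Mallet:** it stands upright on its head on the cork mat at about (617, −229) mm. The head's top is about 72 mm up, where it started. My estimates of the mat's centre from different views disagreed by up to 7 mm, but the head is well inside the mat either way.

In the last pictures all three feet were on their rings with their pins down, and the gripper was clear of everything.

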